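# Clamp a strip in the cam fixture and hold the cam at full lift

### The arm

A 7-joint arm with a two-finger parallel gripper is mounted at the origin on a cart in front of the work surface, level with it; the furniture and walls round the work are solid. World frame = base frame: x ahead of the robot, y to its left, z up, the work surface at z = 0. Lengths are in m, angles in rad, forces in N, time in s.
With the tool pointing down it reaches from about 0.4 to 0.85 m from the base axis. Payload 4.4 kg.
Tool frame: the origin (TCP) lies at the very end of the fingers, on their centre line; the grasp point (between the pads) lies 19 mm behind it; z points along the fingers, y is the line along which they close (so a half turn about z gives the same grasp; the last joint's range is limited). The gripper opens to 94 mm and grips with 3 to 60 N. Pads are 16 mm wide; open, the fingers measure 119 mm over their backs; the gripper's body (75 mm by 177 mm) begins 78 mm behind the grasp point.
Start: joints at [-1.403, 0.628, 0.038, 1.517, -0.027, 0.996, -0.02], TCP at [0.151, 0.632, 0.205] pointing down, gripper open.
Joint ranges: [-3.06, 3.06], [-0.37, 2.12], [-1.25, 1.32], [0.18, 2.47], [-1.1, 4.24], [0.23, 1.98], [-2.94, 2.94]. Speed limits (rad/s): [2.57, 2.57, 3.14, 3.14, 3.14, 3.14, 3.14].

### API

Orientations are given as a unit quaternion [x, y, z, w].
In Python, from rig import * gives the robot as it stands.
- The arm moves only by the tool apply_moves, never from a script. Its argument "commands" is a list of rows, each an object of numbers: "tx", "ty", "tz": the shift along the tool's x, y, z in units of 0.5 m (1.0 is 0.5 m); "wx", "wy", "wz": the turn, a rotation vector about the tool's x, y, z in units of 1.5 rad (1.0 is 1.5 rad). A call has 1 to 5 rows; each row is the pose to reach, as a shift and turn from the pose commanded when the call began, along the tool's axes at that moment; what a row does not reach only later rows make up. A row lasts 1/12 s, in which the tool goes at most 41.7 mm and 7.16 degrees, less where a joint would pass 70% of its speed; a pose out of reach is approached as far as the arm can. A call with a number of a shift or a turn outside -1 to 1 is refused whole. A call with a gripper value outside its range is refused whole. "claw" is the opening, from 0 (shut) to 1 (fully open), set as the call begins (left out, the last holds). The fingers move at their own pace and stop on an object; "squeeze" is the grip in N (left out, the last holds). Time passes only in rows, so rows that repeat a pose let the fingers close. It gives the time, the measured TCP pose, the force, the opening and the grip force at its end, in the units of the state.
- get_state(): the state, without advancing time (a new reading comes with each control period).
- snapshot(name): name is "scene" or "top" or "wrist"; returns a dict with "color" (400x640x3 uint8, blue, green, red), "intrinsics" (3x3 intrinsics, pixels), "xyz" and "attitude" of the camera in the world. Camera axes: x right, y up, looking along -z (the intrinsics and any distortion apply to the point x, -y, -z); pixel columns grow to the right and rows downward; lengths in m; the calibration is good to about 2 mm. A picture is of the moment at which its call begins. There is no depth.
- hand_in(): hands the job in; it is judged then, once.
The state is a dict: "time_s": time; "joint_pos": joint angles; "qd": joint speeds; "joint_torque": joint torques, N m; "position": TCP position; "tcp_rot": TCP orientation; "contact_force": force on the tool from outside, world axes, zero at the start; "torque": the same for the moment, N m; "finger_gap": finger opening in m; "gripper_force": force on a finger pad.
Only numpy, scipy, OpenCV 4.12 (cv2) and the standard library are available. Lean on these libraries where they do the work, as an engineer would, in place of code of your own. Each camera call takes 0.05 s, during which the arm holds its last target. There are 200 camera calls.

### The job

Slide the bakelite strip end-on into the mouth of the cam clamp fixture, under its bridge, until it butts against the end stop, and let go of it. Then swing the lever round by its knob to the cam's highest lift, where the lever stands square to the strip right over the brass index pin and not past it, so that the cam presses the strip against the sprung jaw. A spring throws the lever back, so finish while still holding the knob there, and leave the other things on the table alone.

Things in the scene. Friction and masses are not known exactly. Their poses are not given: they have to be found in the camera images.
- jig: cam clamp fixture of aluminium and steel, bolted down, base plate 126 x 110 x 12 mm (x -80..46, y -35..75); origin on the table; its x points away from the robot, y left, z up (yaw within 0.3 rad). On the base a straight channel runs along y, 32 mm wide (x -16..16), wall tops 30 mm above the table; the lever stands on its near side, the sprung jaw forms its far side
- mouth (a point): middle of the channel's open right-hand mouth, on the bed, which is 12 mm above the table (jig frame 0, -35, 12 mm); the mouth is flared to more than 45 mm here and narrows to the channel at y -13. The bridge spans the channel over jig y -17..6, its underside 30 mm and top 38 mm above the table
- end_stop (a point): middle of the end stop's face, on the bed (jig frame 0, 60, 12 mm). A strip at home has its centre at jig x 0 (4 mm once clamped), y -12.5, underside 12 mm above the table, and its rear 50 mm stick out past the base, free to be gripped
- index_pin (a point): top of the brass index pin, 7 mm thick, on the base near its front edge, under the lever's highest-lift position (jig frame -72, 34, 24 mm)
- cam_lever (a joint): angle of the eccentric lever about its upright pivot (jig frame -37.5, 34 mm), rad, growing anticlockwise seen from above: 0 = open, at its stop, pointing left (jig direction -0.27, 0.96); 1.30 = highest lift, pointing along jig -x over the index pin; past that the lift falls, stop at 1.75. A return spring (0.35 N m at highest lift, 4.4 N at the knob) throws it back when let go
- jaw: sprung steel jaw, 6 x 57 x 16 mm, at jig y 2..59, its face at jig x 16; the cam pushes the strip sideways against it and presses it back about 2 mm at highest lift, with about 8 N; body origin at the jig's origin
- lever_knob (a point): middle of the lever's upright black knob: a cylinder 18 mm thick from 46 to 82 mm above the table (this point at 64 mm), 80 mm from the pivot; the flat lever below it tops out at 42 mm. It can be gripped from above and turns within the grip
- strip: the brown bakelite clamping strip, 28 x 145 x 11 mm, 60 g, lying flat and loose on the table; origin at the centre of its underside, y along its length, x across its width; either end may go in first
- brush: bystander: flat paint brush with wooden handle, 33 x 156 x 10 mm, lying near the strip; origin under its middle, y along it
- collar_a: bystander: tan ring, 26 mm wide, 10 mm high; origin under its centre
- collar_b: bystander: a second tan ring of the same size; origin under its centre
- hex_key: bystander: black hex key, 34 x 92 x 9 mm; origin under its middle
- screwdriver: bystander: screwdriver with yellow handle, 25 x 190 x 26 mm; origin under its middle
- nut_dish: bystander: clear round dish, 70 mm wide, 14 mm high; origin under its centre
- tweezers: bystander: black tweezers, 17 x 124 x 9 mm; origin under its middle

How it is judged:
On the way, in this order (a step that is already met when the one before it is completed fails the run):
1. the strip lies in the channel, home against the end stop, with the lever still open (y of strip in the frame of jig between -0.0175 and -0.007 m and x of strip in the frame of jig between -0.006 and 0.008 m and z of strip in the frame of jig between 0.009 and 0.026 m and angle between the y axis of strip and the y axis of jig, either way round below 0.08 rad and value of joint cam_lever below 0.3 rad), for 0.2 s.
2. the lever is held at the highest lift and the strip presses on the jaw (y of strip in the frame of jig between -0.0175 and -0.007 m and x of strip in the frame of jig between -0.006 and 0.008 m and z of strip in the frame of jig between 0.009 and 0.026 m and angle between the y axis of strip and the y axis of jig, either way round below 0.08 rad and value of joint cam_lever between 1.16 and 1.44 rad and contact force between cam_lever and the fingers above 0.5 N and contact force between jaw and strip above 3 N), for 0.3 s.
At the end, for the whole second after the job is handed in: the strip lies flat in the channel within 5 mm of the end stop and pressed against the sprung jaw with more than 3 N, the fingers are off the strip and still hold the lever, at rest within 0.14 rad (8 degrees) of the highest lift (all of step 2 and contact force between the fingers and strip below 0.3 N and velocity of joint cam_lever between -0.1 and 0.1 rad/s); the arm keeps its last pose, push and grip.
It fails at once if a bystander is moved by more than 30 mm (distance of any of brush, collar_a, collar_b, hex_key, screwdriver, nut_dish, tweezers from where it was at the start of the episode above 0.03 m).
It also fails if it takes over 54 s, if anything falls off the work surface, if the arm or the gripper's body presses on something with over 40 N, if the wrist force passes 120 N, or if a joint passes its speed limit or range.

## Working session

There is one attempt and no reset: what is moved stays moved. The work goes in short steps, Python scripts to look and compute and a tool call to move; the robot and the scene stay as the last step left them, time stands still between calls to the robot, and variables do not carry over. Pictures are saved under pics/ and viewed, at most 12 in all, crops included, and the job is handed in when it is done.

Besides the shell and the picture viewer there is one more tool, called after "Call:" as a command line: name --argument value ..., lists and objects as JSON in quotes. apply_moves: Moves the arm, as the interface text tells. Its arguments: {"type":"object","properties":{"commands":{"type":"array","items":{"type":"object","properties":{"tx":{"type":"number"},"ty":{"type":"number"},"tz":{"type":"number"},"wx":{"type":"number"},"wy":{"type":"number"},"wz":{"type":"number"}}}},"claw":{"type":"number"},"squeeze":{"type":"number"}},"required":["commands"]}

```bash
mkdir -p pics; ls
cat > h.py <<'E'
from rig import *
import numpy as np, cv2
from scipy.spatial.transform import Rotation as R
def ray(s,u,v):
    K=np.array(s["intrinsics"]);d=np.linalg.inv(K)@np.array([u,v,1.]);d=np.array([d[0],-d[1],-d[2]])
    return np.array(s["xyz"]),R.from_quat(s["attitude"]).as_matrix()@d
def onz(s,u,v,z):
    o,d=ray(s,u,v);return o+d*(z-o[2])/d[2]
def proj(s,p):
    c=R.from_quat(s["attitude"]).as_matrix().T@(np.array(p)-np.array(s["xyz"]));q=np.array(s["intrinsics"])@np.array([c[0],-c[1],-c[2]]);return q[:2]/q[2]
E
python3 - <<'E'
from h import *
for n in("top","scene"):
    s=snapshot(n);cv2.imwrite(f"pics/{n}0.png",s["color"]);print(n,s["intrinsics"],s["xyz"],s["attitude"],[k for k in s])
print(get_state())
E
```

```text
pics
top [[379.3542151    0.         321.73610253]
 [  0.         379.3542151  200.87711733]
 [  0.           0.           1.        ]] [0.39676291 0.0197884  1.20426231] [ 0.05080291 -0.05648754 -0.69802226  0.71203452] ['color', 'intrinsics', 'xyz', 'attitude']
scene [[417.66062047   0.         320.50306421]
 [  0.         417.66062047 202.60358407]
 [  0.           0.           1.        ]] [0.14038879 0.92336124 0.67878239] [-0.10744653  0.47427776  0.85624735 -0.17423068] ['color', 'intrinsics', 'xyz', 'attitude']
{'time_s': 0.1, 'joint_pos': array([-1.40279349,  0.62920742,  0.03844138,  1.51823713, -0.02701258,
        0.99628726, -0.01998162]), 'qd': array([ 5.98844637e-05, -1.97486471e-03,  7.05703147e-04, -4.85975877e-03,
        7.69757857e-04,  5.14068341e-04,  3.23471699e-04]), 'joint_torque': array([ 3.66367662e-03, -5.50787222e+01,  1.14772294e+00, -1.87115425e+01,
       -5.20795165e-02,  1.92287634e-02,  6.03192325e-05]), 'position': array([0.1504212 , 0.63176352, 0.20468583]), 'tcp_rot': array([ 1.16627867e-01,  9.93175354e-01, -8.05304311e-04, -9.43885401e-05]), 'contact_force': array([ 0.29193042,  0.09736416, -0.36400977]), 'torque': array([-0.0074924 , -0.00312301, -0.01992388]), 'gripper_force': 0.0, 'finger_gap': 0.09400329506395626}
```

View pics/top0.png

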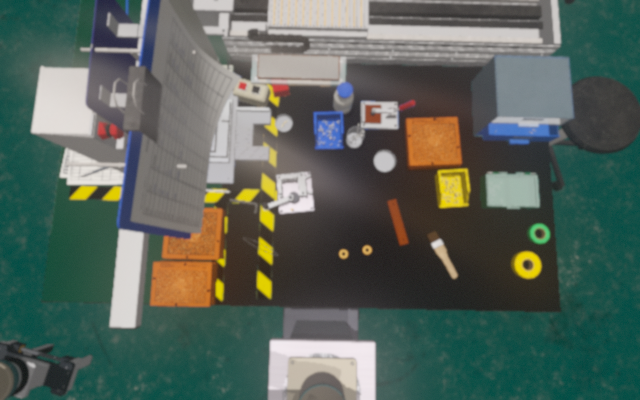

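View pics/scene0.png

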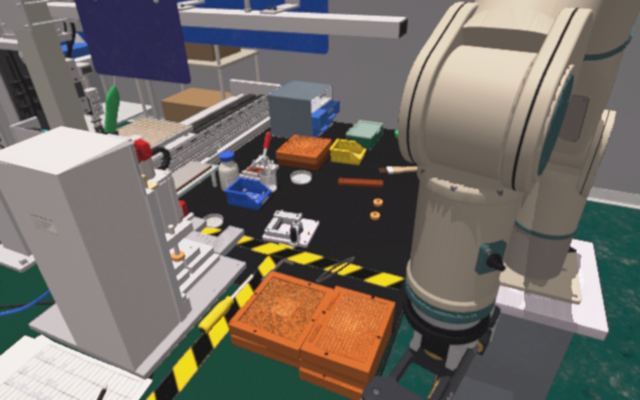

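The top view shows the jig at about (295,193) with its lever pointing left to about (272,205). The strip is at (398,222), the brush at (443,255) and the collars at (343,254) and (367,250). Next I'll enlarge the jig and strip area and get first measurements.

Run:
```python
from h import *
s=snapshot("top");im=s["color"]
c=im[150:290,225:475];cv2.imwrite("pics/crop1.png",cv2.resize(c,None,fx=3.2,fy=3.2,interpolation=cv2.INTER_CUBIC))
hsv=cv2.cvtColor(im,cv2.COLOR_BGR2HSV)
for nm,lo,hi,z in(("strip",(0,90,60),(14,255,200),.011),):
    m=cv2.inRange(hsv,lo,hi);m[:,:375]=0;m[:,425:]=0;m[:190]=0;m[260:]=0
    p=np.argwhere(m)[:,::-1].astype(np.float32);W=np.array([onz(s,u,v,z)[:2] for u,v in p],np.float32)
    r=cv2.minAreaRect(W);print(nm,len(p),r,cv2.boxPoints(r).round(4).tolist())
m=cv2.inRange(hsv,(0,0,110),(180,70,255));m[:,:260]=0;m[:165]=0;m[220:]=0;m[:,330:]=0
cs,_=cv2.findContours(m,0,1);k=max(cs,key=cv2.contourArea);print(cv2.boundingRect(k))
print([ (t,onz(s,*t,.012)[:2].round(4).tolist()) for t in map(tuple,cv2.boxPoints(cv2.minAreaRect(k)))])
```

```text
strip 619 ((0.5283131003379822, -0.26187047362327576), (0.1540650874376297, 0.10771404206752777), 16.30841636657715) [[0.439300000667572, -0.23180000483989716], [0.46950000524520874, -0.3352000117301941], [0.6173999905586243, -0.29190000891685486], [0.5871000289916992, -0.18850000202655792]]
(260, 165, 55, 50)
[((np.float32(260.0), np.float32(165.0)), [0.6921, 0.213]), ((np.float32(314.0), np.float32(165.0)), [0.6959, 0.0391]), ((np.float32(314.0), np.float32(214.0)), [0.5369, 0.0356]), ((np.float32(260.0), np.float32(214.0)), [0.5334, 0.2061])]
```

View pics/crop1.png

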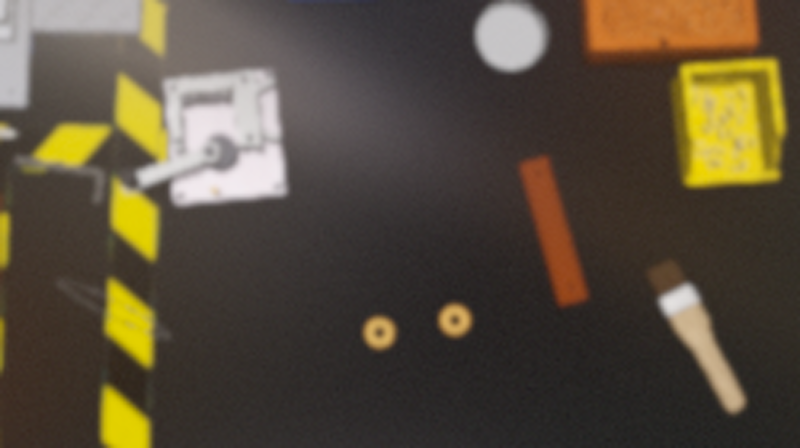

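The crop shows the jig base corners at about (164,76), (272,69), (287,195) and (173,205). The lever runs from the pivot at (222,152) to a dark knob at about (130,185). The strip runs from (535,160) to (573,303). The hex key and tweezers lie left of the jig, flat on the table.

```bash
cat >> h.py <<'E'
def tri(s1,p1,s2,p2):
    (a,d),(b,e)=ray(s1,*p1),ray(s2,*p2);d=d/np.linalg.norm(d);e=e/np.linalg.norm(e)
    t,_,_,_=np.linalg.lstsq(np.stack([d,-e],1),b-a,rcond=None);x,y=a+t[0]*d,b+t[1]*e;return (x+y)/2,np.linalg.norm(x-y)
def rel(p,yaw,p0=None,q0=None):
    "row for TCP at p pointing down with closing axis at azimuth yaw"
    st=get_state();p0=st["position"] if p0 is None else p0;q0=st["tcp_rot"] if q0 is None else q0
    A=R.from_quat(q0);y=np.array([np.cos(yaw),np.sin(yaw),0]);z=np.array([0,0,-1.]);B=R.from_matrix(np.stack([np.cross(y,z),y,z],1))
    return (A.inv().apply(np.array(p)-p0)/.5).round(4),((A.inv()*B).as_rotvec()/1.5).round(4)
E
python3 - <<'E'
from h import *
s=snapshot("top");c=snapshot("scene");im=s["color"]
cr=lambda x,y:(225+x/3.2,150+y/3.2)
P=[onz(s,*cr(*p),.012)[:2] for p in((164,76),(272,69),(287,195),(173,205))]
fl,fr,nr,nl=P;print(np.round(P,4).tolist())
x=(fl-nl)+(fr-nr);y=(fl-fr)+(nl-nr);print("yaw",np.arctan2(x[1],x[0]),np.arctan2(-y[0],y[1]),[np.linalg.norm(a) for a in(fl-nl,fr-nr,fl-fr,nl-nr)])
yaw=(np.arctan2(x[1],x[0])*126+np.arctan2(-y[0],y[1])*110)/236
C=np.mean(P,0);o=C-R.from_euler('z',yaw).as_matrix()[:2,:2]@[-.017,.020];print("jig origin",o,yaw)
hsv=cv2.cvtColor(im,cv2.COLOR_BGR2HSV);m=cv2.inRange(hsv,(0,110,60),(14,255,255));m[:,:375]=0;m[:,425:]=0;m[:192]=0;m[260:]=0
k=max(cv2.findContours(m,0,1)[0],key=cv2.contourArea)[:,0]
r=cv2.minAreaRect(np.array([onz(s,u,v,.011)[:2] for u,v in k],np.float32));print(r,cv2.boxPoints(r).round(4).tolist())
print("beam",tri(s,(125,325),c,(405,28)),"panel",tri(s,(200,235),c,(188,82)))
E
```

```text
[[0.6644, 0.1597], [0.6739, 0.0515], [0.5467, 0.0336], [0.5344, 0.1459]]
yaw 0.12221939808445506 0.09829546705281716 [np.float64(0.13072747694999642), np.float64(0.12852256768468184), np.float64(0.10856427297123308), np.float64(0.11296003276097256)]
jig origin [0.62397441 0.07968543] 0.11106841328157298
((0.5181761980056763, -0.22945518791675568), (0.1527792364358902, 0.038239508867263794), 15.538416862487793) [[0.43950000405311584, -0.23149999976158142], [0.4496999979019165, -0.26829999685287476], [0.5968999862670898, -0.227400004863739], [0.5867000222206116, -0.19059999287128448]]
beam (array([0.28387185, 0.32204214, 0.57881813]), np.float64(0.007715166075877455)) panel (array([0.52521006, 0.32368007, 0.46699405]), np.float64(0.22316717418639362))
```

Run:
```python
from h import *
s=snapshot("top");c=snapshot("scene");im=cv2.resize(c["color"],None,fx=1.25,fy=1.25,interpolation=cv2.INTER_CUBIC)
for (p,col) in(((111,326),(0,0,255)),((138,327),(0,255,0)),((200,236),(0,255,255)),((122,228),(255,0,255))):
    o,d=ray(s,*p)
    for z in np.arange(.0,1.05,.1):
        q=o+d*(z-o[2])/d[2];u=proj(c,q)*1.25
        if (abs(u)<2000).all(): cv2.circle(im,tuple(map(int,u)),3,col,-1);cv2.putText(im,str(int(round(z*10))),tuple(map(int,u+[4,-2])),0,.4,col,1)
cv2.imwrite("pics/epi.png",im)
```

```text
(no output)
```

View pics/epi.png

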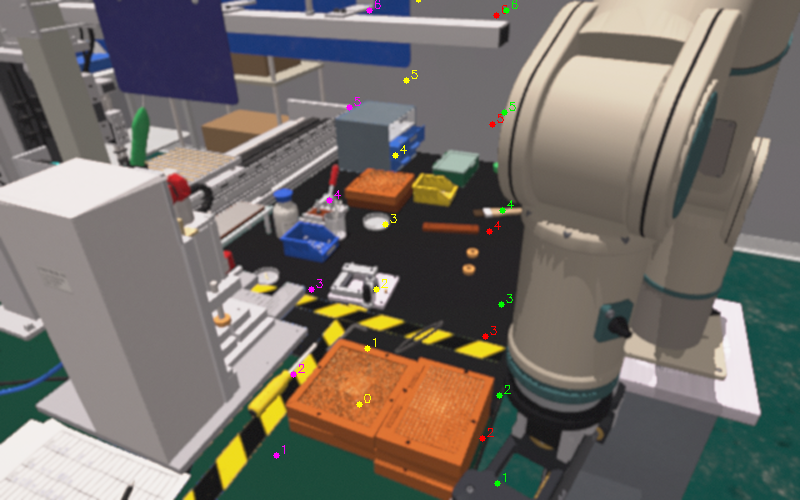

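The overlay puts the beam end, image (500,35), at about (0.28, 0.30–0.36, 0.58). A blue panel hangs from it, with its lower corner at (410,65). The arm starts on the far side of both. I need the wrist height and the panel's extent before sweeping.

Run:
```python
from h import *
s=snapshot("top");c=snapshot("scene")
for z in np.arange(.2,.9,.05): print(round(z,2),proj(c,[.15,.63,z]).round(0),end=' ')
print()
for n,a,b in(("pan near low",(200,236),(328,52)),("pan far low",(237,70),(192,54)),("pan far high",(165,0),(190,8)),("beam L",(111,326),(401,36)),("beam R",(138,327),(407,35))):
    x,e=tri(s,a,c,b);print(n,x.round(3),round(e,3))
for p in((237,70),(122,228),(200,236)): print(p,[ (round(z,1),onz(s,*p,z)[:2].round(2).tolist(),proj(c,onz(s,*p,z)).round(0).tolist()) for z in(.4,.5,.6,.7)])
w=snapshot("wrist");cv2.imwrite("pics/wrist0.png",w["color"]);print(w["xyz"],w["attitude"])
```

```text
0.2 [422. 429.] 0.25 [427. 403.] 0.3 [433. 374.] 0.35 [439. 341.] 0.4 [446. 304.] 0.45 [455. 261.] 0.5 [464. 211.] 0.55 [476. 152.] 0.6 [489.  82.] 0.65 [506.  -3.] 0.7 [ 526. -109.] 0.75 [ 553. -243.] 0.8 [ 587. -420.] 0.85 [ 634. -663.] 
pan near low [0.432 0.232 0.519] 0.002
pan far low [0.767 0.189 0.485] 0.007
pan far high [0.76  0.245 0.617] 0.119
beam L [0.282 0.347 0.573] 0.006
beam R [0.281 0.307 0.568] 0.003
(237, 70) [(0.4, [0.82, 0.21], [174.0, 93.0]), (0.5, [0.76, 0.19], [191.0, 46.0]), (0.6, [0.71, 0.16], [211.0, -7.0]), (0.7, [0.66, 0.14], [233.0, -68.0])]
(122, 228) [(0.4, [0.45, 0.43], [264.0, 161.0]), (0.5, [0.45, 0.38], [280.0, 86.0]), (0.6, [0.44, 0.33], [296.0, 8.0]), (0.7, [0.43, 0.28], [313.0, -74.0])]
(200, 236) [(0.4, [0.44, 0.27], [316.0, 124.0]), (0.5, [0.43, 0.24], [325.0, 64.0]), (0.6, [0.43, 0.21], [335.0, -1.0]), (0.7, [0.42, 0.18], [345.0, -73.0])]
[0.07629367 0.65011957 0.38587747] [-0.10532054 -0.08237885  0.61448746  0.777513  ]
```

The panel's lower edge is near y≈0.2, z≈0.5, and the beam end is at x=0.28, z≈0.58. I'll take the arm up at its present azimuth, pass over the beam end close in, and come down in front of the work.

Call:
apply_moves --commands '[{"tx": 0,"ty": -0.165,"tz": -0.37},{"tx": 0,"ty": -0.165,"tz": -0.37},{"tx": 0,"ty": -0.165,"tz": -0.37},{"tx": 0,"ty": -0.165,"tz": -0.37},{"tx": 0,"ty": -0.165,"tz": -0.37}]'

```text
invalid input
```

Call:
apply_moves --commands '[{"tx": 0,"ty": -0.165,"tz": -0.37},{"tx": 0,"ty": -0.165,"tz": -0.37},{"tx": 0,"ty": -0.165,"tz": -0.37},{"tx": 0,"ty": -0.165,"tz": -0.37},{"tx": 0,"ty": -0.165,"tz": -0.37}]'

```text
invalid input
```

Call:
apply_moves --commands '[{"tx": 0,"ty": -0.1,"tz": -0.22},{"tx": 0,"ty": -0.1,"tz": -0.22},{"tx": 0,"ty": -0.1,"tz": -0.22},{"tx": 0,"ty": -0.1,"tz": -0.22}]'

```text
invalid input
```

Call:
apply_moves --commands '[{"tx": 0.0,"ty": -0.165,"tz": -0.37,"wx": 0.0,"wy": 0.0,"wz": 0.0},{"tx": 0.0,"ty": -0.165,"tz": -0.37,"wx": 0.0,"wy": 0.0,"wz": 0.0},{"tx": 0.0,"ty": -0.165,"tz": -0.37,"wx": 0.0,"wy": 0.0,"wz": 0.0},{"tx": 0.0,"ty": -0.165,"tz": -0.37,"wx": 0.0,"wy": 0.0,"wz": 0.0},{"tx": 0.0,"ty": -0.165,"tz": -0.37,"wx": 0.0,"wy": 0.0,"wz": 0.0}]'

```text
time_s: 0.92
position: [0.1313, 0.5512, 0.3933]
tcp_rot: [0.117, 0.993, 0.001, 0.0]
contact_force: [0.2, 0.5, 0.6]
finger_gap: 0.0937
gripper_force: 0.0
```

Call:
apply_moves --commands '[{"tx": 0.0,"ty": -0.165,"tz": -0.37,"wx": 0.0,"wy": 0.0,"wz": 0.0},{"tx": 0.0,"ty": -0.165,"tz": -0.37,"wx": 0.0,"wy": 0.0,"wz": 0.0},{"tx": 0.0,"ty": -0.165,"tz": -0.37,"wx": 0.0,"wy": 0.0,"wz": 0.0},{"tx": 0.0,"ty": -0.165,"tz": -0.37,"wx": 0.0,"wy": 0.0,"wz": 0.0},{"tx": 0.0,"ty": -0.165,"tz": -0.37,"wx": 0.0,"wy": 0.0,"wz": 0.0}]'

```text
time_s: 1.33
position: [0.1121, 0.4704, 0.5786]
tcp_rot: [0.117, 0.993, 0.001, 0.0]
contact_force: [0.2, 1.4, 0.2]
finger_gap: 0.094
gripper_force: 0.0
```

Call:
apply_moves --commands '[{"tx": 0.0,"ty": -0.1,"tz": -0.24,"wx": 0.0,"wy": 0.0,"wz": 0.0},{"tx": 0.0,"ty": -0.1,"tz": -0.24,"wx": 0.0,"wy": 0.0,"wz": 0.0},{"tx": 0.0,"ty": -0.1,"tz": -0.24,"wx": 0.0,"wy": 0.0,"wz": 0.0},{"tx": 0.0,"ty": -0.1,"tz": -0.24,"wx": 0.0,"wy": 0.0,"wz": 0.0}]'

```text
time_s: 1.67
position: [0.1011, 0.4202, 0.6778]
tcp_rot: [0.117, 0.993, 0.014, 0.001]
contact_force: [-0.2, 0.4, -1.4]
finger_gap: 0.0941
gripper_force: 0.0
```

Run:
```python
from h import *
st=get_state();print(st["position"],st["joint_pos"].round(2),st["time_s"])
c=snapshot("scene");cv2.imwrite("pics/sc1.png",c["color"])
```

```text
[0.10110114 0.42023367 0.67784865] [-1.67  0.14  0.36  1.   -0.05  1.98 -0.  ] 1.6667
```

View pics/sc1.png

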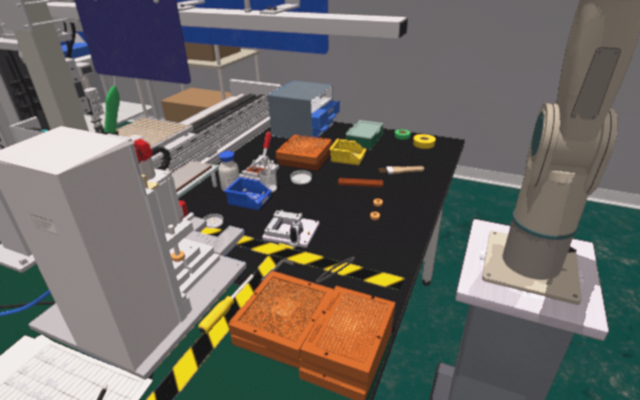

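Call:
apply_moves --commands '[{"tx": -0.259,"ty": -0.062,"tz": 0.0,"wx": -0.119,"wy": -0.073,"wz": 0.0},{"tx": -0.259,"ty": -0.062,"tz": 0.0,"wx": -0.119,"wy": -0.073,"wz": 0.0},{"tx": -0.259,"ty": -0.062,"tz": 0.0,"wx": -0.119,"wy": -0.073,"wz": 0.0},{"tx": -0.259,"ty": -0.062,"tz": 0.0,"wx": -0.119,"wy": -0.073,"wz": 0.0}]'

```text
time_s: 2.05
position: [0.2239, 0.3555, 0.6751]
tcp_rot: [0.12, 0.986, 0.094, 0.067]
contact_force: [-0.4, -1.1, 0.0]
finger_gap: 0.0943
gripper_force: 0.0
```

Run:
```python
from h import *
st=get_state();print(st["position"],st["joint_pos"].round(2),R.from_quat(st["tcp_rot"]).as_matrix()[:,2].round(3))
A=R.from_quat(st["tcp_rot"]);P=[st["position"],(.30,.27,.675),(.345,.17,.675),(.42,.04,.64),(.44,-.1,.5)]
for a,b in zip(P,P[1:]): d=np.array(b)-a;print((A.inv().apply(d)/.5).round(3),np.linalg.norm(d)/.0417)
print(rel((.46,-.2,.35),1.82,P[-1]))
```

```text
[0.22386183 0.35545843 0.67511845] [-1.62 -0.05  0.44  1.22  0.1   1.75  0.18] [ 0.155  0.169 -0.973]
[-0.189 -0.129 -0.005] 2.744748445786172
[-0.137 -0.17  -0.02 ] 2.6297017025732985
[-0.202 -0.228  0.048] 3.695691848302744
[-0.078 -0.314  0.232] 4.7721220005113665
(array([-0.0556, -0.242 ,  0.2645]), array([ 0.1143,  0.1055, -0.3267]))
```

Call:
apply_moves --commands '[{"tx": -0.189,"ty": -0.129,"tz": -0.005,"wx": 0.0,"wy": 0.0,"wz": 0.0},{"tx": -0.189,"ty": -0.129,"tz": -0.005,"wx": 0.0,"wy": 0.0,"wz": 0.0},{"tx": -0.326,"ty": -0.299,"tz": -0.025,"wx": 0.0,"wy": 0.0,"wz": 0.0},{"tx": -0.326,"ty": -0.299,"tz": -0.025,"wx": 0.0,"wy": 0.0,"wz": 0.0},{"tx": -0.326,"ty": -0.299,"tz": -0.025,"wx": 0.0,"wy": 0.0,"wz": 0.0}]'

```text
time_s: 2.47
position: [0.3351, 0.1872, 0.6739]
tcp_rot: [0.116, 0.987, 0.092, 0.066]
contact_force: [1.3, 1.0, -0.0]
finger_gap: 0.0941
gripper_force: 0.0
```

Call:
apply_moves --commands '[{"tx": -0.202,"ty": -0.228,"tz": 0.048,"wx": 0.0,"wy": 0.0,"wz": 0.0},{"tx": -0.202,"ty": -0.228,"tz": 0.048,"wx": 0.0,"wy": 0.0,"wz": 0.0},{"tx": -0.202,"ty": -0.228,"tz": 0.048,"wx": 0.0,"wy": 0.0,"wz": 0.0},{"tx": -0.202,"ty": -0.228,"tz": 0.048,"wx": 0.0,"wy": 0.0,"wz": 0.0}]'

```text
time_s: 2.8
position: [0.4117, 0.0553, 0.6383]
tcp_rot: [0.119, 0.986, 0.093, 0.066]
contact_force: [0.2, 0.4, -0.2]
finger_gap: 0.094
gripper_force: 0.0
```

Call:
apply_moves --commands '[{"tx": -0.078,"ty": -0.314,"tz": 0.232,"wx": 0.0,"wy": 0.0,"wz": 0.0},{"tx": -0.078,"ty": -0.314,"tz": 0.232,"wx": 0.0,"wy": 0.0,"wz": 0.0},{"tx": -0.078,"ty": -0.314,"tz": 0.232,"wx": 0.0,"wy": 0.0,"wz": 0.0},{"tx": -0.078,"ty": -0.314,"tz": 0.232,"wx": 0.0,"wy": 0.0,"wz": 0.0},{"tx": -0.078,"ty": -0.314,"tz": 0.232,"wx": 0.0,"wy": 0.0,"wz": 0.0}]'

```text
time_s: 3.22
position: [0.431, -0.083, 0.4968]
tcp_rot: [0.118, 0.987, 0.092, 0.065]
contact_force: [-0.9, -1.1, 0.0]
finger_gap: 0.0938
gripper_force: 0.0
```

Run:
```python
from h import *
st=get_state();print(st["position"],st["joint_pos"].round(2),st["time_s"])
print(rel((.46,-.2,.35),1.82))
```

```text
[ 0.43099532 -0.08295593  0.49678136] [-1.49 -0.36  1.32  1.64  0.21  1.42  1.17] 3.2167
(array([-0.0818, -0.2688,  0.2557]), array([ 0.1127,  0.1025, -0.323 ]))
```

Call:
apply_moves --commands '[{"tx": -0.082,"ty": -0.269,"tz": 0.256,"wx": 0.113,"wy": 0.103,"wz": -0.323},{"tx": -0.082,"ty": -0.269,"tz": 0.256,"wx": 0.113,"wy": 0.103,"wz": -0.323},{"tx": -0.082,"ty": -0.269,"tz": 0.256,"wx": 0.113,"wy": 0.103,"wz": -0.323},{"tx": -0.082,"ty": -0.269,"tz": 0.256,"wx": 0.113,"wy": 0.103,"wz": -0.323},{"tx": -0.082,"ty": -0.269,"tz": 0.256,"wx": 0.113,"wy": 0.103,"wz": -0.323}]'

```text
time_s: 3.63
position: [0.3706, -0.1448, 0.4073]
tcp_rot: [-0.128, 0.992, -0.011, 0.017]
contact_force: [0.3, 0.6, -0.9]
finger_gap: 0.0944
gripper_force: 0.0
```

Run:
```python
from h import *
st=get_state();print(st["position"],st["joint_pos"].round(2),st["time_s"])
print(rel((.48,-.22,.3),1.82))
```

```text
[ 0.37057888 -0.14479745  0.40726512] [-1.45 -0.37  1.32  1.86  0.39  1.36  1.61] 3.6333
(array([-0.1666, -0.1953,  0.225 ]), array([-0.0172,  0.0209,  0.005 ]))
```

The arm got past the beam, but the elbow ended up at the q2 and q3 limits. I'll fit a simple kinematic model to the recorded states so I can plan the way out.

```bash
cat > kin.py <<'E'
import numpy as np
from scipy.spatial.transform import Rotation as R
from scipy.optimize import least_squares
def fk(q,g,s=(-1,-1,-1,-1)):
    h,L1,L2,t,a,b,c=g
    z=lambda v:R.from_euler('z',v);y=lambda v:R.from_euler('y',v)
    A=z(s[0]*q[0])*y(q[1]);e=np.array([0,0,h])+A.apply([a,0,L1]);B=A*z(s[1]*q[2])*y(q[3])
    w=e+B.apply([b,0,L2]);C=B*z(s[2]*q[4])*y(q[5]);p=w+C.apply([c,0,t]);return p,C*z(s[3]*q[6]),e,w
D=[([-1.4028,.6292,.03844,1.51824,-.02701,.99629,-.01998],[.1504,.6318,.2047],[.11663,.99318,-.0008,0]),
([-1.67,.14,.36,1.0,-.05,1.98,0],[.1011,.4202,.6778],[.117,.993,.014,.001]),
([-1.62,-.05,.44,1.22,.1,1.75,.18],[.2239,.3555,.6751],[.12,.986,.094,.067]),
([-1.49,-.36,1.32,1.64,.21,1.42,1.17],[.4310,-.0830,.4968],[.118,.987,.092,.065]),
([-1.45,-.37,1.32,1.86,.39,1.36,1.61],[.3706,-.1448,.4073],[-.128,.992,-.011,.017])]
if __name__=="__main__":
    import itertools
    best=[]
    for s in itertools.product((1,-1),repeat=4):
        f=lambda g:np.concatenate([fk(q,g,s)[0]-p for q,p,_ in D])
        r=least_squares(f,[.4,.45,.45,.38,0,0,0]);best.append((r.cost,s,r.x.round(4)))
    best.sort(key=lambda b:b[0]);print(best[:3]);c,s,g=best[0]
    O=[fk(q,g,s)[1].inv()*R.from_quat(r) for q,_,r in D];print([o.as_rotvec().round(3).tolist() for o in O])
    for q,_,_ in D: print([v.round(3).tolist() for v in fk(q,g,s)[2:]])
E
python3 kin.py
```

```text
[(np.float64(0.0006845791633025776), (-1, -1, -1, 1), array([ 0.374 ,  0.5716,  0.3866,  0.4201, -0.0251,  0.0096, -0.0134])), (np.float64(0.0006845791633025776), (-1, -1, -1, -1), array([ 0.374 ,  0.5716,  0.3866,  0.4201, -0.0251,  0.0096, -0.0134])), (np.float64(0.004171334748744675), (-1, -1, 1, 1), array([ 0.0622,  0.5792,  0.4037,  0.0764, -0.057 ,  0.0584, -0.0465]))]
[[0.0, -0.0, 1.611], [-0.003, 0.006, 1.569], [-0.001, -0.003, 1.212], [-0.004, -0.003, -0.763], [-0.002, -0.001, -1.646]]
[[0.053, 0.312, 0.851], [0.121, 0.623, 0.632]]
[[-0.005, 0.055, 0.944], [0.077, 0.399, 1.099]]
[[0.003, -0.054, 0.944], [0.143, 0.279, 1.084]]
[[-0.018, -0.224, 0.9], [0.362, -0.152, 0.9]]
[[-0.028, -0.228, 0.898], [0.341, -0.144, 0.819]]
```

```bash
cat > sim.py <<'E'
from kin import *
def fk2(q,g):
    z=lambda v:R.from_euler('z',-v);y=lambda v:R.from_euler('y',v);h=g[0]
    A=z(q[0])*y(q[1]);e=np.array([0,0,h])+A.apply([g[4],g[7],g[1]]);B=A*z(q[2])*y(q[3])
    w=e+B.apply([g[5],g[8],g[2]]);C=B*z(q[4])*y(q[5]);p=w+C.apply([g[6],g[9],g[3]]);return p,C*z(q[6])*R.from_euler('z',np.pi/2),e,w
r=least_squares(lambda g:np.concatenate([np.concatenate([fk2(q,g)[0]-p for q,p,_ in D]),1e-3*(g-[.374,.57,.39,.42]+[0]*0) if 0 else 1e-3*g[4:]]),[.374,.5716,.3866,.42,0,0,0,0,0,0])
G=r.x
LO=np.array([-3.06,-.37,-1.25,.18,-1.1,.23,-2.94]);HI=np.array([3.06,2.12,1.32,2.47,4.24,1.98,2.94])
def jac(q):
    p,o=fk2(q,G)[:2];J=np.zeros((6,7))
    for i in range(7):
        d=np.array(q,float);d[i]+=1e-5;p2,o2=fk2(d,G)[:2];J[:3,i]=(p2-p)/1e-5;J[3:,i]=(o2*o.inv()).as_rotvec()/1e-5
    return J
def ik(q,p,o,n=40,lam=.02,bias=0,q0=None):
    q=np.array(q,float)
    for _ in range(n):
        a,b=fk2(q,G)[:2];e=np.r_[p-a,(o*b.inv()).as_rotvec()]
        e[:3]*=min(1,.0417/4/max(1e-9,np.linalg.norm(e[:3])));e[3:]*=min(1,.125/4/max(1e-9,np.linalg.norm(e[3:])))
        J=jac(q);Ji=J.T@np.linalg.inv(J@J.T+lam**2*np.eye(6));dq=Ji@e
        if bias: dq+=bias*(np.eye(7)-Ji@J)@(q0-q)
        q=np.clip(q+dq,LO,HI)
    return q
def down(yaw):
    y=np.array([np.cos(yaw),np.sin(yaw),0]);z=np.array([0,0,-1.]);return R.from_matrix(np.stack([np.cross(y,z),y,z],1))
E
python3 - <<'E'
from sim import *
print(G.round(4),np.sqrt(2*r.cost/15))
q=D[0][0];o0=R.from_quat(D[0][2])
for p in((.1313,.5512,.3933),(.1121,.4704,.5786),(.1,.42,.685)):q=ik(q,p,o0)
print("A",q.round(2));q=ik(q,D[2][1],R.from_quat(D[2][2]));print("B",q.round(2))
for p in((.345,.17,.675),(.42,.04,.64),(.44,-.1,.5)):q=ik(q,p,R.from_quat(D[2][2]));print(q.round(2))
E
```

```text
[ 0.3493  0.555   0.3827  0.3888 -0.0008 -0.004  -0.001  -0.0093 -0.0152
 -0.0024] 0.0007376314161180362
A [-1.43  0.3   0.06  0.73 -0.02  1.98 -0.04]
B [-1.34 -0.04  0.18  1.22  0.08  1.74  0.2 ]
[-1.15 -0.13  0.56  1.27  0.01  1.75  0.74]
[-1.02 -0.05  0.95  1.3  -0.12  1.7   1.24]
[-0.73  0.12  1.24  1.6  -0.34  1.45  1.86]
```

Run:
```python
from sim import *
home=np.array(D[0][0])
def run(W,lam,bias=0,q0=None,s=2):
    Wi=np.diag(1/np.array(W,float));q=np.array(D[s-1][0],float);out=[]
    wp=[(D[2][1],D[2][2])] if s==2 else [];
    wp+=[((.345,.17,.675),D[2][2]),((.42,.04,.64),D[2][2]),((.431,-.083,.4968),D[3][2])]
    for p,o in wp:
        o=R.from_quat(o)
        for _ in range(60):
            a,b=fk2(q,G)[:2];e=np.r_[np.array(p)-a,(o*b.inv()).as_rotvec()]
            e[:3]*=min(1,.0104/max(1e-9,np.linalg.norm(e[:3])));e[3:]*=min(1,.03/max(1e-9,np.linalg.norm(e[3:])))
            J=jac(q);Ji=Wi@J.T@np.linalg.inv(J@Wi@J.T+lam**2*np.eye(6));dq=Ji@e
            if bias:dq+=bias*(np.eye(7)-Ji@J)@(q0-q)
            q=np.clip(q+dq,LO,HI)
            if np.linalg.norm(e)<1e-3 and not bias:break
        out.append(q.round(2).tolist())
    return out
print("actual",D[2][0],D[3][0])
mid=(LO+HI)/2
for n,a in(("plain",([1]*7,.02)),("lam.1",([1]*7,.1)),("home",([1]*7,.02,.02,home)),("mid",([1]*7,.02,.02,mid)),("Wq1x10",([10,3,1,1,1,1,1],.02)),("W2",([5,5,3,3,1,1,1],.02))):
    print(n,run(*a)[0],run(*a,s=3)[-1] if len(a)==2 else run(*a)[-1])
```

```text
actual [-1.62, -0.05, 0.44, 1.22, 0.1, 1.75, 0.18] [-1.49, -0.36, 1.32, 1.64, 0.21, 1.42, 1.17]
plain [-1.63, -0.05, 0.44, 1.23, 0.1, 1.74, 0.18] [-1.49, -0.37, 1.31, 1.64, 0.22, 1.42, 1.15]
lam.1 [-1.62, -0.05, 0.44, 1.23, 0.1, 1.74, 0.18] [-1.49, -0.37, 1.31, 1.64, 0.22, 1.42, 1.15]
home [-1.39, -0.04, 0.23, 1.22, 0.08, 1.74, 0.2] [-0.56, 0.03, 0.91, 1.63, -0.24, 1.41, 1.71]
mid [-0.89, -0.03, -0.23, 1.21, 0.06, 1.74, 0.22] [0.15, 0.03, 0.17, 1.62, -0.21, 1.4, 1.68]
Wq1x10 [-1.66, -0.05, 0.48, 1.23, 0.11, 1.75, 0.17] [-1.49, -0.37, 1.31, 1.64, 0.22, 1.42, 1.15]
W2 [-1.63, -0.05, 0.45, 1.23, 0.1, 1.74, 0.18] [-1.48, -0.35, 1.32, 1.64, 0.2, 1.41, 1.18]
```

Plain minimum-norm IK reproduces the observed joints, so I can predict where the elbow goes. Next I'll search for a short detour through free space on this side that unwinds the elbow and leaves the whole task within joint limits.

```bash
cat > fast.py <<'E'
from sim import *
def Rz(a):c,s=np.cos(a),np.sin(a);return np.array([[c,-s,0],[s,c,0],[0,0,1]])
def Ry(a):c,s=np.cos(a),np.sin(a);return np.array([[c,0,s],[0,1,0],[-s,0,c]])
def fj(q):
    A0=Rz(-q[0]);A=A0@Ry(q[1]);s=np.array([0,0,G[0]]);e=s+A@[G[4],G[7],G[1]];B0=A@Rz(-q[2]);B=B0@Ry(q[3])
    w=e+B@[G[5],G[8],G[2]];C0=B@Rz(-q[4]);C=C0@Ry(q[5]);p=w+C@[G[6],G[9],G[3]];E=C@Rz(-q[6]+np.pi/2)
    ax=np.array([[0,0,-1.],A0[:,1],-A[:,2],B0[:,1],-B[:,2],C0[:,1],-C[:,2]]);og=np.array([s,s,e,e,w,w,p])
    return p,E,np.vstack([np.cross(ax,p-og).T,ax.T]),e,w
def rv(M):
    v=np.array([M[2,1]-M[1,2],M[0,2]-M[2,0],M[1,0]-M[0,1]])/2;s=np.linalg.norm(v);a=np.arctan2(s,(np.trace(M)-1)/2);return v*(a/s if s>1e-9 else 1)
def go(q,p,o,n=80):
    "simulated IK to pose; returns q, error, min margin met on the way"
    q=np.array(q,float);m=9
    for _ in range(n):
        a,E,J,_,_=fj(q);e=np.r_[p-a,rv(o@E.T)];t,r_=np.linalg.norm(e[:3]),np.linalg.norm(e[3:])
        if t<1e-3 and r_<3e-3:break
        k=min(1,.02/max(t,1e-9),.06/max(r_,1e-9));q=np.clip(q+J.T@np.linalg.solve(J@J.T+4e-4*np.eye(6),e*k),LO,HI);m=min(m,(q-LO).min(),(HI-q).min())
    return q,t+.2*r_,m
dn=lambda yaw:down(yaw).as_matrix()
JO=np.array([.624,.080]);JY=.111
def jw(x,y):return JO+Rz(JY)[:2,:2]@[x,y]
def task(q,yk=(1.2,.6)):
    m=9;E=0
    for p,yaw in TASK: q,e,mm=go(q,np.array(p),dn(yaw),120);m=min(m,mm);E=max(E,e)
    return q,E,m
TASK=[((.57,-.214,.15),1.84),((.57,-.214,.01),1.84),((.57,-.214,.12),1.84),((*jw(0,-.18),.12),JY),((*jw(0,-.065),.015),JY),((*jw(0,-.065),.1),JY),((*jw(-.059,.111),.055),JY+.3),((*jw(-.1175,.034),.055),JY+1)]
E
cat > search.py <<'E'
from fast import *
import time
from kin import D
q0=np.array(D[4][0]);rng=np.random.default_rng(0);best=[];t0=time.time()
while time.time()-t0<240:
    W=[];q=q0;m=9;E=0
    for i in range(rng.integers(1,4)):
        p=rng.uniform([.3,-.4,.25],[.65,.0,.65]);t=rng.uniform(0,.9);a=rng.uniform(-3.14,3.14);tilt=R.from_rotvec([t*np.cos(a),t*np.sin(a),0]).as_matrix()
        o=tilt@dn(rng.uniform(0,2.6));W.append((p,o));q,e,mm=go(q,p,o);E=max(E,e)
        if e>.02:break
    if E>.02:continue
    q1=q;q,e,m=task(q);sc=e*20-m
    best.append((sc,e,m,len(W),W,q1));best=sorted(best,key=lambda b:b[0])[:5]
for b in best: print(round(b[0],3),round(b[1],4),round(b[2],3),[(p.round(2).tolist(),R.from_matrix(o).as_quat().round(3).tolist()) for p,o in b[4]],b[5].round(2))
E
timeout 400 python3 search.py
```

```text
-0.279 0.0003 0.286 [([0.34, -0.12, 0.55], [0.231, 0.913, -0.333, 0.047]), ([0.61, -0.05, 0.33], [-0.454, 0.81, -0.275, -0.249])] [-0.56  0.73  0.42  1.32  0.41  1.48  2.3 ]
-0.275 0.0004 0.283 [([0.41, -0.11, 0.64], [-0.394, 0.861, -0.294, 0.13]), ([0.34, -0.32, 0.49], [0.307, 0.849, -0.385, -0.189])] [-0.45  0.53  1.01  1.56  0.41  1.54  1.36]
-0.27 0.0007 0.285 [([0.41, -0.04, 0.33], [0.04, 0.953, -0.277, 0.114])] [-1.38  0.24  1.03  2.17  0.51  0.92  0.8 ]
-0.267 0.0009 0.286 [([0.35, -0.01, 0.35], [0.186, 0.928, -0.321, 0.038])] [-1.36  0.36  1.    2.03  0.31  1.23  0.68]
-0.267 0.0009 0.285 [([0.43, -0.22, 0.31], [0.481, 0.792, -0.127, 0.353]), ([0.53, -0.21, 0.59], [0.136, 0.964, -0.214, 0.08]), ([0.51, -0.22, 0.27], [-0.153, 0.971, -0.077, -0.169])] [-0.08  0.62  0.44  1.5   0.04  1.31  2.18]
```

```bash
cat > clr.py <<'E'
from fast import *
from kin import D
# panel: sheet from lower edge a-b rising to about z .75 ; beam along x from (.28,.33,.58)
pts=[]
for s in np.linspace(0,1,25):
    lo=np.array([.43,.232,.519])*(1-s)+np.array([.77,.189,.485])*s
    for k in np.linspace(0,1,10): pts.append(lo+k*np.array([0,.06,.2]))
for x in np.linspace(.28,.9,30):
    for y in(.307,.347): pts.append([x,y,.57]);pts.append([x,y,.6])
pts=np.array(pts)
def cl(q):
    p,E,_,e,w=fj(q);S=[np.linspace(e,w,12),np.linspace(w,p-E[:,2]*.12,6),np.linspace([0,0,.35],e,8)]
    return min(np.linalg.norm(pts[:,None]-s[None],axis=2).min() for s in S)
if __name__=="__main__":
    q0=np.array(D[4][0])
    for W in([([0.34,-.12,.55],[.231,.913,-.333,.047]),([.61,-.05,.33],[-.454,.81,-.275,-.249])],[([.41,-.04,.33],[.04,.953,-.277,.114])],[([.43,-.22,.31],[.481,.792,-.127,.353]),([.53,-.21,.59],[.136,.964,-.214,.08]),([.51,-.22,.27],[-.153,.971,-.077,-.169])]):
        q=q0;out=[]
        for p,o in [(p,R.from_quat(o).as_matrix()) for p,o in W]+[(np.array(p),dn(y)) for p,y in TASK]:
            c=9;m=9
            for _ in range(30): q,e,mm=go(q,p,o,4);c=min(c,cl(q));m=min(m,mm)
            out.append((round(c,3),round(m,2),round(e,3)))
        print(out,q.round(2))
E
python3 clr.py
```

```text
[(np.float64(0.221), np.float64(0.04), np.float64(0.0)), (np.float64(0.023), np.float64(0.26), np.float64(0.0)), (np.float64(0.109), np.float64(0.54), np.float64(0.0)), (np.float64(0.339), np.float64(0.32), np.float64(0.0)), (np.float64(0.35), np.float64(0.36), np.float64(0.0)), (np.float64(0.17), np.float64(0.42), np.float64(0.0)), (np.float64(0.087), np.float64(0.28), np.float64(0.0)), (np.float64(0.109), np.float64(0.3), np.float64(0.0)), (np.float64(0.015), np.float64(0.35), np.float64(0.0)), (np.float64(0.046), np.float64(0.29), np.float64(0.0))] [-0.53  0.71  0.42  2.03 -0.57  0.52  1.42]
[(np.float64(0.138), np.float64(0.03), np.float64(0.0)), (np.float64(0.196), np.float64(0.3), np.float64(0.001)), (np.float64(0.34), np.float64(0.32), np.float64(0.001)), (np.float64(0.35), np.float64(0.36), np.float64(0.0)), (np.float64(0.17), np.float64(0.42), np.float64(0.0)), (np.float64(0.088), np.float64(0.28), np.float64(0.0)), (np.float64(0.11), np.float64(0.31), np.float64(0.0)), (np.float64(0.015), np.float64(0.35), np.float64(0.0)), (np.float64(0.046), np.float64(0.29), np.float64(0.0))] [-0.53  0.71  0.42  2.03 -0.57  0.52  1.42]
[(np.float64(0.304), np.float64(0.0), np.float64(0.012)), (np.float64(0.32), np.float64(0.06), np.float64(0.0)), (np.float64(0.311), np.float64(0.5), np.float64(0.001)), (np.float64(0.333), np.float64(0.58), np.float64(0.0)), (np.float64(0.341), np.float64(0.32), np.float64(0.001)), (np.float64(0.352), np.float64(0.36), np.float64(0.0)), (np.float64(0.173), np.float64(0.43), np.float64(0.0)), (np.float64(0.091), np.float64(0.29), np.float64(0.0)), (np.float64(0.112), np.float64(0.32), np.float64(0.0)), (np.float64(0.016), np.float64(0.36), np.float64(0.0)), (np.float64(0.047), np.float64(0.28), np.float64(0.0))] [-0.52  0.71  0.41  2.03 -0.55  0.51  1.4 ]
```

```bash
cat > search2.py <<'E'
from clr import *
import time
tl=lambda yaw,t:R.from_rotvec(t*np.array([np.cos(yaw),np.sin(yaw),0])).as_matrix()@dn(yaw)
def T2(t,t2):
    w=[((.568,-.2155,.15),1.842,t),((.568,-.2155,.01),1.842,t),((.568,-.2155,.12),1.842,t),((*jw(0,-.19),.12),JY,t),((*jw(0,-.19),.02),JY,t),((*jw(0,-.065),.02),JY,t),((*jw(0,-.1),.12),JY,t),((*jw(-.05,.06),.12),JY,t2)]
    w+=[((*(jw(-.0375,.034)+.08*Rz(JY)[:2,:2]@[np.cos(1.845+a),np.sin(1.845+a)]),.055),JY,t2) for a in(0,.65,1.3)]
    return w
def full(q,W,t,t2):
    out=[]
    for p,o in [(np.array(p),o) for p,o in W]+[(np.array(p),tl(y,k)) for p,y,k in T2(t,t2)]:
        c=9;m=9
        for i in range(16):
            q,e,mm=go(q,p,o,6);c=min(c,cl(q));m=min(m,mm)
            if e<1.5e-3:break
        out.append((round(float(c),3),round(float(m),2),round(float(e),3)))
    return q,out
if __name__=="__main__":
    q0=np.array(D[4][0]);rng=np.random.default_rng(1)
    for t,t2 in((0,.4),(.25,.4),(.35,.5),(.35,.35)):
        q,o=full(q0,[([.41,-.04,.33],R.from_quat([.04,.953,-.277,.114]).as_matrix())],t,t2);print(t,t2,o)
    t0=time.time();best=[]
    while time.time()-t0<200:
        W=[];q=q0;E=0
        for i in range(rng.integers(1,3)):
            p=rng.uniform([.32,-.4,.25],[.65,.0,.6]);t=rng.uniform(0,.9);a=rng.uniform(-3.14,3.14)
            o=R.from_rotvec([t*np.cos(a),t*np.sin(a),0]).as_matrix()@dn(rng.uniform(0,2.6));W.append((p,o));q,e,_=go(q,p,o);E=max(E,e)
            if e>.02:break
        if E>.02 or abs(q[2])>.9:continue
        tt=rng.choice([0,.2,.35]);t2=rng.choice([.35,.5]);qq,o=full(q0,W,tt,t2);o=np.array(o);a=o[len(W):]
        sc=min(o[:,0].min(),.2)+.3*min(a[:,1].min(),.3)-20*a[:,2].max();best.append((sc,tt,t2,W,q,qq,o.tolist()))
    for b in sorted(best,key=lambda b:-b[0])[:3]:print(round(b[0],3),b[1:3],[(p.round(2).tolist(),R.from_matrix(o).as_quat().round(3).tolist()) for p,o in b[3]],b[4].round(2),b[5].round(2),b[6])
E
timeout 500 python3 search2.py
```

```text
0 0.4 [(0.138, 0.03, 0.0), (0.239, 0.3, 0.001), (0.341, 0.32, 0.001), (0.352, 0.36, 0.0), (0.176, 0.42, 0.0), (0.166, 0.32, 0.001), (0.088, 0.29, 0.0), (0.132, 0.31, 0.0), (0.174, 0.16, 0.0), (0.144, 0.02, 0.0), (0.173, 0.0, 0.0), (0.204, 0.01, 0.0)]
0.25 0.4 [(0.138, 0.03, 0.0), (0.232, 0.31, 0.001), (0.28, 0.67, 0.0), (0.295, 0.67, 0.0), (0.247, 0.31, 0.0), (0.236, 0.22, 0.001), (0.168, 0.16, 0.0), (0.2, 0.19, 0.0), (0.181, 0.14, 0.0), (0.139, 0.01, 0.0), (0.169, 0.0, 0.001), (0.201, 0.01, 0.0)]
0.35 0.5 [(0.138, 0.03, 0.0), (0.229, 0.31, 0.001), (0.26, 0.7, 0.0), (0.276, 0.71, 0.0), (0.266, 0.27, 0.0), (0.257, 0.19, 0.0), (0.194, 0.12, 0.0), (0.225, 0.14, 0.0), (0.199, 0.09, 0.0), (0.165, 0.0, 0.001), (0.21, 0.0, 0.001), (0.246, 0.01, 0.0)]
0.35 0.35 [(0.138, 0.03, 0.0), (0.229, 0.31, 0.001), (0.26, 0.7, 0.0), (0.276, 0.71, 0.0), (0.266, 0.27, 0.0), (0.257, 0.19, 0.0), (0.194, 0.12, 0.0), (0.225, 0.14, 0.0), (0.164, 0.16, 0.0), (0.121, 0.03, 0.0), (0.151, 0.0, 0.0), (0.181, 0.01, 0.0)]
0.29 (np.float64(0.35), np.float64(0.5)) [([0.32, -0.29, 0.57], [0.139, 0.956, -0.092, 0.242]), 
[... 702 characters left out ...]
387, 0.64, 0.001], [0.395, 0.67, 0.0], [0.354, 0.72, 0.0], [0.341, 0.55, 0.001], [0.261, 0.44, 0.0], [0.29, 0.48, 0.0], [0.248, 0.54, 0.0], [0.229, 0.37, 0.0], [0.265, 0.32, 0.0], [0.313, 0.33, 0.0]]
0.264 (np.float64(0.2), np.float64(0.5)) [([0.39, -0.07, 0.47], [0.264, 0.863, -0.145, 0.405]), ([0.51, -0.29, 0.28], [0.655, 0.723, -0.122, -0.186])] [ 0.21  0.8   0.43  1.13 -0.12  1.68  0.7 ] [ 0.14  0.76 -0.05  1.99 -0.79  0.66  0.92] [[0.254, 0.0, 0.0], [0.277, 0.11, 0.0], [0.35, 0.32, 0.0], [0.361, 0.6, 0.001], [0.379, 0.64, 0.0], [0.325, 0.67, 0.0], [0.312, 0.58, 0.001], [0.245, 0.48, 0.0], [0.287, 0.52, 0.0], [0.248, 0.39, 0.0], [0.219, 0.29, 0.0], [0.255, 0.28, 0.0], [0.301, 0.29, 0.0]]
```

```bash
cat >> h.py <<'E'
def relq(p,q,st=None):
    st=st or get_state();A=R.from_quat(st["tcp_rot"]);B=q if isinstance(q,R) else R.from_quat(q);p=np.array(p)
    d,w=p-st["position"],(A.inv()*B).as_rotvec()
    return (A.inv().apply(d)/.5).round(3).tolist(),(w/1.5).round(3).tolist(),"rows",round(max(np.linalg.norm(d)/.0417,np.linalg.norm(w)/.125),1)
def tilt(yaw,t):
    u=np.array([np.cos(yaw),np.sin(yaw),0]);z=np.array([0,0,-1.]);return R.from_rotvec(t*u)*R.from_matrix(np.stack([np.cross(u,z),u,z],1))
W1=([.32,-.29,.57],[.139,.956,-.092,.242]);W2=([.45,-.07,.53],[.655,.742,-.119,.084])
E
python3 -c "
from h import *
print(relq(*W1));print(relq(*W2,st=dict(position=np.array(W1[0]),tcp_rot=W1[1])))"
```

```text
([0.161, -0.264, -0.324], [0.156, -0.287, 0.356], 'rows', np.float64(5.8))
([-0.083, 0.505, 0.076], [0.272, 0.202, 0.709], 'rows', np.float64(9.4))
```

Call:
apply_moves --commands '[{"tx": 0.027,"ty": -0.044,"tz": -0.054,"wx": 0.026,"wy": -0.048,"wz": 0.059},{"tx": 0.054,"ty": -0.088,"tz": -0.108,"wx": 0.052,"wy": -0.096,"wz": 0.119},{"tx": 0.08,"ty": -0.132,"tz": -0.162,"wx": 0.078,"wy": -0.143,"wz": 0.178},{"tx": 0.107,"ty": -0.176,"tz": -0.216,"wx": 0.104,"wy": -0.191,"wz": 0.237},{"tx": 0.134,"ty": -0.22,"tz": -0.27,"wx": 0.13,"wy": -0.239,"wz": 0.297}]'

```text
time_s: 4.05
position: [0.3419, -0.2326, 0.5065]
tcp_rot: [0.027, 0.987, -0.056, 0.15]
contact_force: [-0.4, -0.8, -0.5]
finger_gap: 0.0938
gripper_force: 0.0
```

```bash
python3 -c "
from h import *
st=get_state();print(st['position'],st['tcp_rot'].round(3),st['joint_pos'].round(2));print(relq(*W1));print(relq(*W2))"
```

```text
[ 0.34188842 -0.23258547  0.50652338] [ 0.027  0.987 -0.056  0.15 ] [-0.7  -0.37  0.81  1.8   0.36  1.29  1.59]
([-0.0, -0.13, -0.12], [0.069, -0.121, 0.148], 'rows', np.float64(2.4))
([-0.208, 0.333, -0.02], [0.249, 0.089, 0.886], 'rows', np.float64(11.1))
```

Call:
apply_moves --commands '[{"tx": 0.0,"ty": -0.043,"tz": -0.04,"wx": 0.023,"wy": -0.04,"wz": 0.049},{"tx": 0.0,"ty": -0.087,"tz": -0.08,"wx": 0.046,"wy": -0.081,"wz": 0.099},{"tx": 0.0,"ty": -0.13,"tz": -0.12,"wx": 0.069,"wy": -0.121,"wz": 0.148},{"tx": 0.0,"ty": -0.13,"tz": -0.12,"wx": 0.069,"wy": -0.121,"wz": 0.148}]'

```text
time_s: 4.38
position: [0.3175, -0.2937, 0.5715]
tcp_rot: [0.143, 0.955, -0.093, 0.243]
contact_force: [1.2, -0.8, -0.1]
finger_gap: 0.0939
gripper_force: 0.0
```

```bash
cat > look.py <<'E'
from h import *
from search2 import *
st=get_state();q=st['joint_pos'];print(st['position'].round(4),st['tcp_rot'].round(3),q.round(2),st['time_s'])
PICK=((.568,-.2155,.15),tilt(1.842,.35))
for n,(p,o) in dict(W1=W1,W2=W2,PICK=PICK).items():
    o=o if isinstance(o,R) else R.from_quat(o);q2,e,m=go(q,np.array(p),o.as_matrix());print(n,relq(p,o),'pred',q2.round(2),round(e,3),round(m,2),'task',[min(c) for c in zip(*full(q2,[],.35,.5)[1])])
E
python3 look.py
```

```text
[ 0.3175 -0.2937  0.5715] [ 0.143  0.955 -0.093  0.243] [-0.2  -0.37  0.57  1.77  0.28  1.16  1.62] 4.3833
W1 ([-0.001, 0.009, 0.003], [-0.003, 0.001, -0.006], 'rows', np.float64(0.1)) pred [-0.16 -0.37  0.54  1.79  0.26  1.15  1.64] 0.002 0.0 task [0.132, 0.0, 0.0]
W2 ([-0.08, 0.515, 0.077], [0.27, 0.203, 0.703], 'rows', np.float64(9.4)) pred [-0.13  0.15 -0.02  1.43  0.29  1.64 -0.02] 0.0 0.02 task [0.229, 0.32, 0.0]
PICK ([0.028, 0.399, 0.909], [-0.106, 0.537, -0.402], 'rows', np.float64(11.9)) pred [-0.09  0.89  0.61  1.38 -0.26  1.28  2.35] 0.001 0.03 task [0.123, 0.0, 0.0]
```

Next to W2 in two calls.

Call:
apply_moves --commands '[{"tx": -0.008,"ty": 0.052,"tz": 0.008,"wx": 0.027,"wy": 0.02,"wz": 0.07},{"tx": -0.016,"ty": 0.103,"tz": 0.015,"wx": 0.054,"wy": 0.041,"wz": 0.141},{"tx": -0.024,"ty": 0.155,"tz": 0.023,"wx": 0.081,"wy": 0.061,"wz": 0.211},{"tx": -0.032,"ty": 0.206,"tz": 0.031,"wx": 0.108,"wy": 0.081,"wz": 0.281},{"tx": -0.04,"ty": 0.258,"tz": 0.039,"wx": 0.135,"wy": 0.101,"wz": 0.352}]'

```text
time_s: 4.8
position: [0.3858, -0.1756, 0.5472]
tcp_rot: [0.414, 0.888, -0.11, 0.168]
contact_force: [0.3, -0.3, -0.4]
finger_gap: 0.0945
gripper_force: 0.0
```

```bash
python3 look.py
```

```text
[ 0.3858 -0.1756  0.5472] [ 0.414  0.888 -0.11   0.168] [-0.05 -0.13  0.09  1.7   0.35  1.35  0.71] 4.8
W1 ([-0.099, -0.249, 0.008], [-0.136, -0.104, -0.354], 'rows', np.float64(4.7)) pred [-0.16 -0.37  0.54  1.79  0.26  1.15  1.64] 0.002 0.0 task [0.132, 0.0, 0.0]
W2 ([0.084, 0.235, -0.013], [0.134, 0.099, 0.356], 'rows', np.float64(4.7)) pred [-0.13  0.15 -0.02  1.43  0.29  1.64 -0.02] 0.0 0.26 task [0.229, 0.32, 0.0]
PICK ([0.035, 0.276, 0.832], [-0.054, 0.421, -0.784], 'rows', np.float64(10.7)) pred [0.19 0.81 0.05 1.37 0.13 1.27 2.01] 0.0 0.26 task [0.212, 0.19, 0.0]
```

Call:
apply_moves --commands '[{"tx": 0.0035,"ty": 0.025,"tz": 0.07,"wx": -0.005,"wy": 0.039,"wz": -0.073},{"tx": 0.007,"ty": 0.05,"tz": 0.145,"wx": -0.01,"wy": 0.078,"wz": -0.147},{"tx": 0.01,"ty": 0.075,"tz": 0.22,"wx": -0.015,"wy": 0.118,"wz": -0.22},{"tx": 0.013,"ty": 0.1,"tz": 0.29,"wx": -0.02,"wy": 0.157,"wz": -0.293},{"tx": 0.016,"ty": 0.125,"tz": 0.37,"wx": -0.025,"wy": 0.196,"wz": -0.366}]'

```text
time_s: 5.22
position: [0.4684, -0.1933, 0.3701]
tcp_rot: [0.162, 0.984, -0.073, 0.009]
contact_force: [1.4, 1.3, 0.3]
finger_gap: 0.094
gripper_force: 0.0
```

```bash
sed -i 's/-.2155,.15),tilt/-.2155,.2),tilt/' look.py; python3 look.py
```

```text
[ 0.4684 -0.1933  0.3701] [ 0.162  0.984 -0.073  0.009] [0.05 0.24 0.23 1.7  0.1  1.17 1.48] 5.2167
W1 ([0.203, -0.333, -0.365], [-0.023, -0.315, -0.002], 'rows', np.float64(6.4)) pred [ 0.15 -0.31  0.4   1.79  0.1   1.12  1.82] 0.0 0.06 task [0.186, 0.02, 0.0]
W2 ([0.1, 0.174, -0.352], [0.078, -0.066, 0.744], 'rows', np.float64(9.0)) pred [-0.36  0.15  0.26  1.43  0.25  1.63  0.03] 0.0 0.35 task [0.218, 0.26, 0.0]
PICK ([-0.189, 0.07, 0.342], [-0.029, 0.225, -0.411], 'rows', np.float64(5.6)) pred [0.17 0.76 0.08 1.33 0.12 1.36 2.04] 0.0 0.62 task [0.209, 0.17, 0.0]
```

Call:
apply_moves --commands '[{"tx": -0.038,"ty": 0.014,"tz": 0.068,"wx": -0.006,"wy": 0.045,"wz": -0.082},{"tx": -0.076,"ty": 0.028,"tz": 0.137,"wx": -0.012,"wy": 0.09,"wz": -0.164},{"tx": -0.113,"ty": 0.042,"tz": 0.205,"wx": -0.017,"wy": 0.135,"wz": -0.247},{"tx": -0.15,"ty": 0.056,"tz": 0.274,"wx": -0.023,"wy": 0.18,"wz": -0.329},{"tx": -0.189,"ty": 0.07,"tz": 0.342,"wx": -0.029,"wy": 0.225,"wz": -0.411}]'

```text
time_s: 5.63
position: [0.5678, -0.2169, 0.1989]
tcp_rot: [-0.1, 0.983, -0.029, -0.154]
contact_force: [0.8, 0.7, 0.7]
finger_gap: 0.0939
gripper_force: 0.0
```

```bash
python3 look.py|tail -1
python3 - <<'E'
from h import *
w=snapshot("wrist");cv2.imwrite("pics/w1.png",w["color"]);st=get_state();print(st["position"],w["xyz"])
print("strip c/ends/grip px",[proj(w,p).round(0).tolist() for p in((.518,-.2295,.011),(.588,-.21,.011),(.448,-.249,.011),(.568,-.2155,.011))])
E
```

```text
PICK ([-0.0, 0.003, -0.002], [-0.002, 0.024, -0.047], 'rows', np.float64(0.6)) pred [0.17 0.77 0.08 1.33 0.11 1.36 2.04] 0.0 0.62 task [0.209, 0.17, 0.0]
[ 0.56861923 -0.21555411  0.18158848] [ 0.54981877 -0.2156945   0.39441343]
strip c/ends/grip px [[321.0, 185.0], [325.0, 242.0], [317.0, 130.0], [324.0, 226.0]]
```

View pics/w1.png

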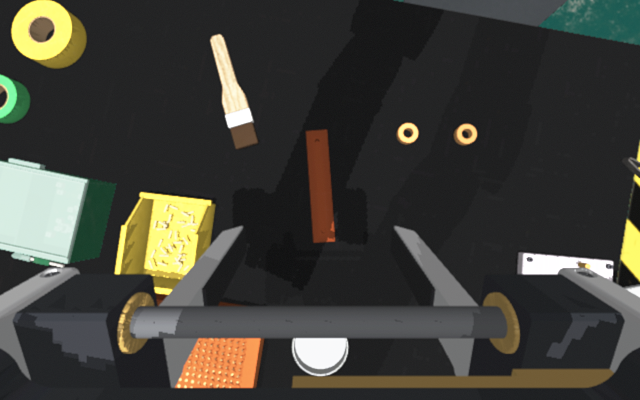

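The wrist view shows the strip clear, from (317,130) to (325,241), between the open fingers. The bystanders are well away. I'll refine its pose from this close view.

```bash
cat > strip.py <<'E'
from h import *
def strip(w,z=.011,box=(270,100,380,270)):
    hsv=cv2.cvtColor(w["color"],cv2.COLOR_BGR2HSV);m=cv2.inRange(hsv,(0,100,40),(15,255,255));x0,y0,x1,y1=box;k=np.zeros_like(m);k[y0:y1,x0:x1]=m[y0:y1,x0:x1]
    c=max(cv2.findContours(k,0,1)[0],key=cv2.contourArea)[:,0]
    r=cv2.minAreaRect(np.array([1000*onz(w,u,v,z)[:2] for u,v in c],np.float32));return np.array(r[0])/1000,np.array(r[1])/1000,cv2.boxPoints(r)/1000
if __name__=="__main__":
    w=snapshot("wrist");c,s,b=strip(w);print(c.round(4),s.round(4),b.round(4).tolist())
    e=sorted([(b[i]-b[(i+1)%4]) for i in range(2)],key=np.linalg.norm)[1];e*=np.sign(e[0]);e/=np.linalg.norm(e);a=np.arctan2(e[1],e[0]);g=c+.052*e
    print("axis",a,"grip",g.round(4));o=tilt(a+np.pi/2,.35)
    for z in(.06,.008): print(z,relq((*g,z),o))
    st=get_state();print(st["position"],st["time_s"])
E
python3 strip.py
```

```text
[ 0.518  -0.2307] [0.1468 0.0298] [[0.4433000087738037, -0.23649999499320984], [0.4514999985694885, -0.2651999890804291], [0.5927000045776367, -0.22499999403953552], [0.5845000147819519, -0.19629999995231628]]
axis 0.27780265 grip [ 0.568  -0.2165]
0.06 ([-0.086, -0.003, 0.232], [0.006, 0.011, -0.048], 'rows', np.float64(3.0))
0.008 ([-0.12, -0.001, 0.331], [0.006, 0.011, -0.048], 'rows', np.float64(4.2))
[ 0.56484783 -0.21379606  0.18378984] 5.7333
```

Call:
apply_moves --commands '[{"tx": -0.03,"ty": -0.001,"tz": 0.07,"wx": 0.006,"wy": 0.011,"wz": -0.048},{"tx": -0.06,"ty": -0.001,"tz": 0.14,"wx": 0.006,"wy": 0.011,"wz": -0.048},{"tx": -0.085,"ty": -0.001,"tz": 0.22,"wx": 0.006,"wy": 0.011,"wz": -0.048},{"tx": -0.1,"ty": -0.001,"tz": 0.27,"wx": 0.006,"wy": 0.011,"wz": -0.048},{"tx": -0.1,"ty": -0.001,"tz": 0.27,"wx": 0.006,"wy": 0.011,"wz": -0.048}]' --claw 0.6 --squeeze 50

```text
time_s: 6.15
position: [0.5706, -0.2185, 0.0539]
tcp_rot: [-0.133, 0.977, -0.028, -0.165]
contact_force: [-1.6, 0.8, 0.5]
finger_gap: 0.064
gripper_force: 0.0
```

Run:
```python
from h import *
w=snapshot("wrist");st=get_state();print(st["position"],st["tcp_rot"],st["finger_gap"],st["time_s"])
print(relq((.568,-.2165,.004),tilt(.278+np.pi/2,.35)))
```

```text
[ 0.57269414 -0.21920441  0.05700813] [-0.13289793  0.97726236 -0.02902112 -0.16264743] 0.05990461726681404 6.2
([-0.027, 0.009, 0.103], [-0.007, 0.012, -0.006], 'rows', np.float64(1.3))
```

Call:
apply_moves --commands '[{"tx": -0.014,"ty": 0.005,"tz": 0.04,"wx": -0.007,"wy": 0.012,"wz": -0.006},{"tx": -0.024,"ty": 0.009,"tz": 0.08,"wx": -0.007,"wy": 0.012,"wz": -0.006},{"tx": -0.027,"ty": 0.009,"tz": 0.103,"wx": -0.007,"wy": 0.012,"wz": -0.006},{"tx": -0.027,"ty": 0.009,"tz": 0.103,"wx": -0.007,"wy": 0.012,"wz": -0.006},{"tx": -0.027,"ty": 0.009,"tz": 0.103,"wx": -0.007,"wy": 0.012,"wz": -0.006}]'

```text
time_s: 6.62
position: [0.5708, -0.2179, 0.0067]
tcp_rot: [-0.136, 0.976, -0.026, -0.17]
contact_force: [-0.2, -0.1, 0.3]
finger_gap: 0.0567
gripper_force: 0.0
```

Run:
```python
from h import *
w=snapshot("wrist");st=get_state();print(st["position"],st["contact_force"],st["finger_gap"],st["time_s"])
print(relq((.568,-.2165,.004),tilt(.278+np.pi/2,.35)))
```

```text
[ 0.57134372 -0.21801336  0.00697903] [ 0.31206859 -0.81755234 -0.0043906 ] 0.05610956663515467 6.6667
([0.003, 0.005, 0.007], [-0.003, 0.004, -0.001], 'rows', np.float64(0.1))
```

Call:
apply_moves --commands '[{"tx": 0.003,"ty": 0.005,"tz": 0.005,"wx": 0.0,"wy": 0.0,"wz": 0.0},{"tx": 0.003,"ty": 0.005,"tz": 0.005,"wx": 0.0,"wy": 0.0,"wz": 0.0},{"tx": 0.003,"ty": 0.005,"tz": 0.005,"wx": 0.0,"wy": 0.0,"wz": 0.0}]'

```text
time_s: 6.92
position: [0.5677, -0.2155, 0.0038]
tcp_rot: [-0.137, 0.976, -0.026, -0.17]
contact_force: [-0.1, 0.2, 1.0]
finger_gap: 0.0561
gripper_force: 0.0
```

Call:
apply_moves --commands '[{"tx": 0.0,"ty": 0.0,"tz": 0.0,"wx": 0.0,"wy": 0.0,"wz": 0.0},{"tx": 0.0,"ty": 0.0,"tz": 0.0,"wx": 0.0,"wy": 0.0,"wz": 0.0},{"tx": 0.0,"ty": 0.0,"tz": 0.0,"wx": 0.0,"wy": 0.0,"wz": 0.0},{"tx": 0.0,"ty": 0.0,"tz": 0.0,"wx": 0.0,"wy": 0.0,"wz": 0.0},{"tx": 0.0,"ty": 0.0,"tz": 0.0,"wx": 0.0,"wy": 0.0,"wz": 0.0}]' --claw 0.0 --squeeze 50

```text
time_s: 7.33
position: [0.5674, -0.2156, 0.0031]
tcp_rot: [-0.137, 0.976, -0.026, -0.17]
contact_force: [-0.3, 0.5, 2.2]
finger_gap: 0.0274
gripper_force: 50.9
```

```bash
cat > plan.py <<'E'
from h import *
from search2 import go,full,cl,jw,JY,Rz
import sys
def to(p,o,n=''):
    st=get_state();q,e,m=go(st["joint_pos"],np.array(p),o.as_matrix(),200);print(n,relq(p,o),'pred',q.round(2),round(e,3),'marg',round(m,2),'cl',round(cl(q),3));return q
E
python3 - <<'E'
from plan import *
st=get_state();print(st["position"],st["finger_gap"],st["gripper_force"],st["contact_force"],st["joint_pos"].round(2))
p=st["position"]
to((p[0],p[1],.13),R.from_quat(st["tcp_rot"]),"lift")
to((*jw(0,-.21),.13),tilt(JY,.35),"pre")
E
```

```text
[ 0.56742861 -0.21564211  0.00306598] 0.02738138776694833 50.854983149693 [-0.34151598  0.47928767  2.16428234] [0.17 0.98 0.08 1.46 0.12 1.01 1.99]
lift ([0.086, -0.001, -0.239], [0.0, 0.0, 0.0], 'rows', np.float64(3.0)) pred [0.17 0.83 0.08 1.4  0.12 1.22 2.03] 0.0 marg 0.76 cl 0.337
pre ([-0.103, 0.122, -0.308], [-0.397, 0.004, 1.089], 'rows', np.float64(13.9)) pred [ 0.18  0.84  0.3   1.41 -0.58  1.17  0.82] 0.001 marg 0.52 cl 0.338
```

Call:
apply_moves --commands '[{"tx": 0.029,"ty": 0.0,"tz": -0.08,"wx": 0.0,"wy": 0.0,"wz": 0.0},{"tx": 0.058,"ty": 0.0,"tz": -0.16,"wx": 0.0,"wy": 0.0,"wz": 0.0},{"tx": 0.086,"ty": 0.0,"tz": -0.239,"wx": 0.0,"wy": 0.0,"wz": 0.0},{"tx": 0.086,"ty": 0.0,"tz": -0.239,"wx": 0.0,"wy": 0.0,"wz": 0.0}]'

```text
time_s: 7.67
position: [0.5718, -0.217, 0.1371]
tcp_rot: [-0.136, 0.976, -0.028, -0.165]
contact_force: [1.5, -1.3, -0.1]
finger_gap: 0.0272
gripper_force: 50.0
```

Call:
apply_moves --commands '[{"tx": 0.0,"ty": 0.0,"tz": 0.0,"wx": -0.026,"wy": 0.0,"wz": 0.073},{"tx": 0.0,"ty": 0.0,"tz": 0.0,"wx": -0.053,"wy": 0.0,"wz": 0.145},{"tx": 0.0,"ty": 0.0,"tz": 0.0,"wx": -0.079,"wy": 0.001,"wz": 0.218},{"tx": 0.0,"ty": 0.0,"tz": 0.0,"wx": -0.106,"wy": 0.001,"wz": 0.29},{"tx": 0.0,"ty": 0.0,"tz": 0.0,"wx": -0.132,"wy": 0.001,"wz": 0.363}]'

```text
time_s: 8.08
position: [0.5676, -0.2152, 0.1293]
tcp_rot: [0.15, 0.974, 0.025, -0.17]
contact_force: [0.8, -0.9, -0.7]
finger_gap: 0.0272
gripper_force: 50.0
```

Call:
apply_moves --commands '[{"tx": 0.0,"ty": 0.0,"tz": 0.0,"wx": -0.026,"wy": 0.0,"wz": 0.073},{"tx": 0.0,"ty": 0.0,"tz": 0.0,"wx": -0.053,"wy": 0.0,"wz": 0.145},{"tx": 0.0,"ty": 0.0,"tz": 0.0,"wx": -0.079,"wy": 0.001,"wz": 0.218},{"tx": 0.0,"ty": 0.0,"tz": 0.0,"wx": -0.106,"wy": 0.001,"wz": 0.29},{"tx": 0.0,"ty": 0.0,"tz": 0.0,"wx": -0.132,"wy": 0.001,"wz": 0.363}]'

```text
time_s: 8.5
position: [0.5674, -0.2157, 0.1292]
tcp_rot: [0.422, 0.89, 0.074, -0.156]
contact_force: [-0.1, -0.0, -1.6]
finger_gap: 0.0271
gripper_force: 50.0
```

Call:
apply_moves --commands '[{"tx": 0.0,"ty": 0.0,"tz": 0.0,"wx": -0.026,"wy": 0.0,"wz": 0.073},{"tx": 0.0,"ty": 0.0,"tz": 0.0,"wx": -0.053,"wy": 0.0,"wz": 0.145},{"tx": 0.0,"ty": 0.0,"tz": 0.0,"wx": -0.079,"wy": 0.001,"wz": 0.218},{"tx": 0.0,"ty": 0.0,"tz": 0.0,"wx": -0.106,"wy": 0.001,"wz": 0.29},{"tx": 0.0,"ty": 0.0,"tz": 0.0,"wx": -0.132,"wy": 0.001,"wz": 0.363}]'

```text
time_s: 8.92
position: [0.5671, -0.216, 0.1293]
tcp_rot: [0.659, 0.732, 0.116, -0.129]
contact_force: [0.2, 1.3, -1.1]
finger_gap: 0.0275
gripper_force: 50.0
```

Run:
```python
from plan import *
w=snapshot("wrist");c=snapshot("top");cv2.imwrite("pics/w2.png",w["color"]);cv2.imwrite("pics/t2.png",cv2.resize(c["color"][150:290,225:475],None,fx=3.2,fy=3.2,interpolation=cv2.INTER_CUBIC))
st=get_state();print(st["position"],st["tcp_rot"],st["finger_gap"],st["gripper_force"],st["contact_force"],st["joint_pos"].round(2))
to((*jw(0,-.21),.13),tilt(JY,.35),"pre")
```

```text
[ 0.56555188 -0.21647543  0.12964478] [ 0.65785071  0.73300379  0.1148247  -0.12943404] 0.027103701521176884 50.000075697898865 [-0.30635185 -0.19557496 -0.63167119] [ 0.31  0.79  0.33  1.54 -0.56  1.14  0.99]
pre ([0.148, 0.181, 0.052], [-0.001, 0.001, -0.002], 'rows', np.float64(2.9)) pred [ 0.17  0.85  0.32  1.41 -0.59  1.17  0.83] 0.0 marg 0.51 cl 0.334
```

View pics/w2.png

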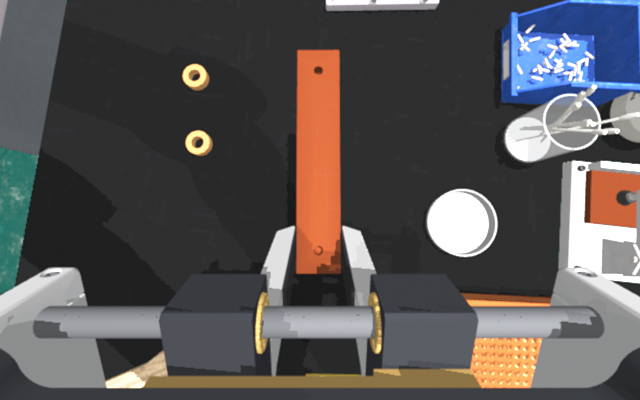

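The wrist view shows the strip held straight between the pads, from (318,50) to (318,270), with the jig just entering at the top. I'll move to the pre-insertion pose and look at the jig from close by.

Call:
apply_moves --commands '[{"tx": 0.05,"ty": 0.06,"tz": 0.017,"wx": 0.0,"wy": 0.0,"wz": 0.0},{"tx": 0.1,"ty": 0.12,"tz": 0.035,"wx": 0.0,"wy": 0.0,"wz": 0.0},{"tx": 0.148,"ty": 0.181,"tz": 0.052,"wx": 0.0,"wy": 0.0,"wz": 0.0},{"tx": 0.148,"ty": 0.181,"tz": 0.052,"wx": 0.0,"wy": 0.0,"wz": 0.0},{"tx": 0.148,"ty": 0.181,"tz": 0.052,"wx": 0.0,"wy": 0.0,"wz": 0.0}]'

```text
time_s: 9.43
position: [0.6502, -0.1228, 0.1301]
tcp_rot: [0.653, 0.737, 0.116, -0.13]
contact_force: [-0.4, -0.9, -0.1]
finger_gap: 0.0274
gripper_force: 50.0
```

Run:
```python
from plan import *
snapshot("top");w=snapshot("wrist");st=get_state();print(st["position"],w["xyz"],st["time_s"])
K=lambda x,y,z:(*jw(x,y),z)
pts={"c1":K(-.08,-.035,.012),"c2":K(.046,-.035,.012),"c3":K(.046,.075,.012),"c4":K(-.08,.075,.012),"pin":K(-.072,.034,.024),"b1":K(-.016,-.017,.038),"b2":K(.016,-.017,.038),"knob":K(-.059,.111,.082)}
im=w["color"].copy();
for n,p in pts.items(): u=proj(w,p);print(n,u.round(0));cv2.circle(im,tuple(map(int,u)),2,(255,0,255),-1)
cv2.imwrite("pics/w3.png",cv2.resize(im,(800,500),interpolation=cv2.INTER_CUBIC));cv2.imwrite("pics/w3raw.png",w["color"])
```

```text
[ 0.64809361 -0.12769341  0.13017557] [ 0.64829289 -0.11468425  0.32606322] 9.5333
c1 [244.  73.]
c2 [359.  74.]
c3 [359. -20.]
c4 [246. -21.]
pin [250.   6.]
b1 [301.  44.]
b2 [333.  44.]
knob [ 252. -122.]
```

View pics/w3.png

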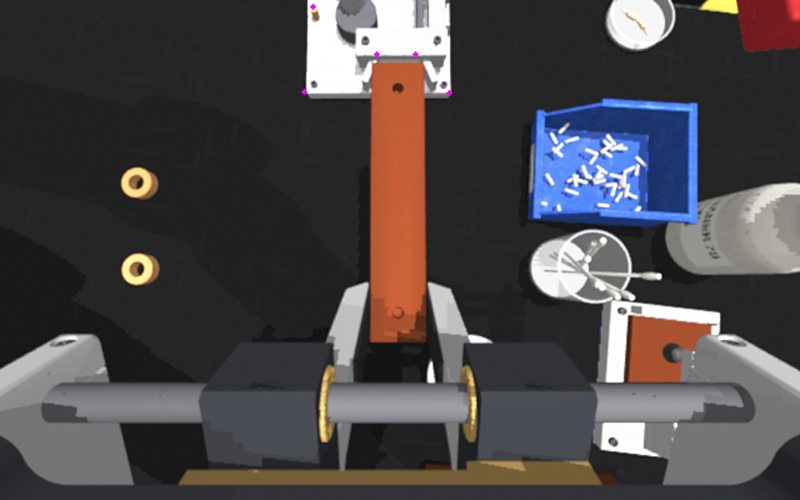

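The overlay agrees with the jig to within 1–2 mm: base corners seen at (306,97) and (452,97), pin at (316,10), bridge front edge at row 55. The strip points squarely at the mouth. I'll measure the lateral and yaw offsets numerically.

Run:
```python
from plan import *
w=snapshot("wrist");im=w["color"];g=cv2.cvtColor(im,cv2.COLOR_BGR2GRAY).astype(float);hsv=cv2.cvtColor(im,cv2.COLOR_BGR2HSV)
Rj=Rz(JY)[:2,:2];toj=lambda P:(Rj.T@(P[:2]-jw(0,0)))*1000
def cross(prof,i0,th):
    i=np.where((prof[:-1]<th)!=(prof[1:]<th))[0]
    if len(i)==0:return None
    i=i[np.argmin(abs(i-i0))];return i+(th-prof[i])/(prof[i+1]-prof[i])
for nm,c0,lo,hi in(("left",245,225,262),("right",361,345,380)):
    for r in(10,25,40,55,68):
        u=cross(g[r,lo:hi],c0-lo,110)
        if u is not None: print(nm,r,round(u+lo,1),toj(onz(w,u+lo,r,.012)).round(1),end=';')
    print()
for c in(250,262,275,285,350,356):
    print(c,g[66:86,c].astype(int).tolist())
m=cv2.inRange(hsv,(0,120,60),(14,255,255))
for r in(55,80,120,160,200,215):
    u=np.where(m[r,280:360])[0]+280;a,b=u.min()-.5,u.max()+.5;A,B=toj(onz(w,a,r,.138)),toj(onz(w,b,r,.138));print(r,a,b,((A+B)/2).round(1),(B-A).round(1))
u=np.where(m[:,318])[0];print("tip row",u.min(),toj(onz(w,318,u.min()-.5,.138)).round(1))
```

```text
left 10 245.2 [-80.5  36.5];left 25 245.4 [-80.  19.];left 40 245.2 [-79.8   1.6];left 55 245.1 [-79.6 -15.7];left 68 244.6 [-79.8 -30.5];
right 10 359.9 [47.  36.8];right 25 358.1 [44.9 19.3];right 40 360.2 [47.1  1.9];right 55 360.6 [ 47.5 -15.4];right 68 360.9 [ 47.6 -30.2];
250 [108, 119, 145, 244, 255, 255, 253, 194, 132, 125, 115, 79, 36, 38, 38, 38, 39, 39, 38, 37]
262 [255, 255, 255, 255, 255, 255, 250, 188, 132, 125, 113, 78, 36, 36, 40, 39, 39, 39, 39, 39]
275 [255, 255, 255, 255, 255, 255, 249, 180, 129, 123, 112, 78, 33, 33, 39, 39, 39, 38, 38, 39]
285 [255, 255, 255, 255, 255, 255, 245, 172, 128, 121, 102, 60, 28, 31, 39, 38, 39, 40, 38, 39]
350 [238, 251, 255, 255, 255, 247, 209, 130, 121, 121, 96, 40, 36, 39, 40, 38, 39, 39, 39, 38]
356 [106, 125, 155, 253, 255, 254, 210, 128, 120, 121, 96, 37, 33, 39, 39, 38, 39, 38, 38, 38]
55 297.5 338.5 [  1.1 -88.6] [27.   0.1]
80 295.5 339.5 [   0.8 -105.6] [28.8  0.1]
120 295.5 339.5 [   0.9 -132.4] [28.5  0.1]
160 295.5 340.5 [   1.3 -158.6] [28.8  0.1]
200 295.5 340.5 [   1.4 -184.3] [28.5  0.1]
215 295.5 340.5 [   1.5 -193.7] [28.4  0.1]
tip row 50 [  1.1 -84.8]
```

Run:
```python
from plan import *
st=get_state();p=st["position"];o=R.from_quat(st["tcp_rot"]);print(p,st["time_s"])
a=.12;d=np.array([-np.sin(a),np.cos(a),0]);x=np.array([np.cos(a),np.sin(a),0])
P=p+[0,0,.018-p[2]]-.0005*x
print(relq(P,o));
for s in(.04,.07,.1,.125,.14,.146): print(s,(o.inv().apply(d*s)/.5).round(4))
```

```text
[ 0.64779835 -0.12860869  0.13033119] 9.5833
([-0.076, -0.001, 0.211], [0.0, 0.0, 0.0], 'rows', np.float64(2.7))
0.04 [ 0.0752 -0.0006  0.0272]
0.07 [ 0.1316 -0.0011  0.0476]
0.1 [ 0.1881 -0.0016  0.0681]
0.125 [ 0.2351 -0.002   0.0851]
0.14 [ 0.2633 -0.0023  0.0953]
0.146 [ 0.2746 -0.0024  0.0994]
```

Call:
apply_moves --commands '[{"tx": -0.025,"ty": 0.0,"tz": 0.07,"wx": 0.0,"wy": 0.0,"wz": 0.0},{"tx": -0.05,"ty": 0.0,"tz": 0.14,"wx": 0.0,"wy": 0.0,"wz": 0.0},{"tx": -0.076,"ty": -0.001,"tz": 0.211,"wx": 0.0,"wy": 0.0,"wz": 0.0},{"tx": -0.076,"ty": -0.001,"tz": 0.211,"wx": 0.0,"wy": 0.0,"wz": 0.0},{"tx": -0.076,"ty": -0.001,"tz": 0.211,"wx": 0.0,"wy": 0.0,"wz": 0.0}]'

```text
time_s: 10.0
position: [0.6458, -0.1279, 0.0172]
tcp_rot: [0.657, 0.733, 0.115, -0.131]
contact_force: [0.7, -0.3, 0.5]
finger_gap: 0.0271
gripper_force: 50.0
```

Call:
apply_moves --commands '[{"tx": 0.02,"ty": 0.0,"tz": 0.007,"wx": 0.0,"wy": 0.0,"wz": 0.0},{"tx": 0.04,"ty": 0.0,"tz": 0.0145,"wx": 0.0,"wy": 0.0,"wz": 0.0},{"tx": 0.06,"ty": 0.0,"tz": 0.0217,"wx": 0.0,"wy": 0.0,"wz": 0.0},{"tx": 0.08,"ty": -0.001,"tz": 0.029,"wx": 0.0,"wy": 0.0,"wz": 0.0},{"tx": 0.1,"ty": -0.001,"tz": 0.0362,"wx": 0.0,"wy": 0.0,"wz": 0.0}]'

```text
time_s: 10.42
position: [0.6421, -0.0721, 0.0202]
tcp_rot: [0.656, 0.735, 0.116, -0.129]
contact_force: [-0.7, 0.4, -1.1]
finger_gap: 0.0275
gripper_force: 50.0
```

```bash
cat > chk.py <<'E'
from plan import *
w=snapshot("wrist");st=get_state();z0=st["position"][2]+.008
a=.12;Rj=Rz(a)[:2,:2];o=np.array([.6247,.0802]);toj=lambda P:(Rj.T@(P[:2]-o))*1000
print("tcp",st["position"].round(4),"jig",toj(st["position"]).round(1),"F",st["contact_force"].round(1),"gap",st["finger_gap"],st["time_s"])
im=w["color"];g=cv2.cvtColor(im,cv2.COLOR_BGR2GRAY).astype(float);m=cv2.inRange(cv2.cvtColor(im,cv2.COLOR_BGR2HSV),(0,120,60),(14,255,255))
for r in range(40,231,38):
    u=np.where(m[r,270:370])[0]+270
    if len(u): A,B=toj(onz(w,u.min()-.5,r,z0)),toj(onz(w,u.max()+.5,r,z0));print("strip",r,((A+B)/2).round(1),(B-A)[0].round(1))
cv2.imwrite("pics/chk.png",cv2.resize(im[0:280,150:490],None,fx=2,fy=2))
E
python3 chk.py
```

```text
tcp [ 0.6417 -0.0685  0.0201] jig [  -1.  -149.7] F [-0.6  2.7  0.4] gap 0.0273762792973835 10.4667
strip 78 [ -0.  -48.4] 28.8
strip 116 [ -0.2 -73.9] 28.5
strip 154 [ -0.  -98.9] 28.8
strip 192 [  -0.2 -123.4] 28.6
strip 230 [  -0.3 -147.4] 28.3
```

Call:
apply_moves --commands '[{"tx": -0.002,"ty": 0.0,"tz": 0.006,"wx": 0.0,"wy": 0.0,"wz": 0.0},{"tx": 0.026,"ty": 0.0,"tz": 0.016,"wx": 0.0,"wy": 0.0,"wz": 0.0},{"tx": 0.054,"ty": 0.0,"tz": 0.026,"wx": 0.0,"wy": 0.0,"wz": 0.0},{"tx": 0.082,"ty": -0.001,"tz": 0.036,"wx": 0.0,"wy": 0.0,"wz": 0.0},{"tx": 0.111,"ty": -0.001,"tz": 0.047,"wx": 0.0,"wy": 0.0,"wz": 0.0}]'

```text
time_s: 10.88
position: [0.6339, -0.0122, 0.0155]
tcp_rot: [0.656, 0.734, 0.116, -0.13]
contact_force: [-0.1, -0.5, -1.1]
finger_gap: 0.0272
gripper_force: 50.0
```

```bash
python3 chk.py
```

```text
tcp [ 0.6333 -0.0067  0.0158] jig [ -1.9 -87.3] F [-0.5  3.3 -0.4] gap 0.027340716303031195 10.9333
strip 154 [ -0.9 -38.6] 27.5
strip 192 [ -1.1 -63. ] 28.5
strip 230 [ -1.3 -86.9] 28.2
```

Call:
apply_moves --commands '[{"tx": 0.01,"ty": 0.002,"tz": 0.0036,"wx": 0.0,"wy": 0.0,"wz": 0.0},{"tx": 0.02,"ty": 0.002,"tz": 0.0072,"wx": 0.0,"wy": 0.0,"wz": 0.0},{"tx": 0.03,"ty": 0.002,"tz": 0.0108,"wx": 0.0,"wy": 0.0,"wz": 0.0},{"tx": 0.036,"ty": 0.002,"tz": 0.013,"wx": 0.0,"wy": 0.0,"wz": 0.0},{"tx": 0.036,"ty": 0.002,"tz": 0.013,"wx": 0.0,"wy": 0.0,"wz": 0.0}]'

```text
time_s: 11.35
position: [0.6332, 0.0055, 0.0156]
tcp_rot: [0.656, 0.734, 0.116, -0.13]
contact_force: [-0.7, 0.1, -2.1]
finger_gap: 0.0272
gripper_force: 50.0
```

```bash
python3 chk.py
```

```text
tcp [0.6333 0.0048 0.0156] jig [ -0.5 -75.9] F [ 0.3 -0.7 -2. ] gap 0.027189359345628803 11.4
strip 78 [ 0.5 29.7] 27.5
strip 154 [  0.4 -20.8] 27.6
strip 192 [  0.2 -45.3] 28.5
strip 230 [  0.1 -69.2] 28.2
```

Call:
apply_moves --commands '[{"tx": 0.006,"ty": 0.0,"tz": 0.002,"wx": 0.0,"wy": 0.0,"wz": 0.0},{"tx": 0.012,"ty": 0.0,"tz": 0.004,"wx": 0.0,"wy": 0.0,"wz": 0.0},{"tx": 0.017,"ty": 0.0,"tz": 0.006,"wx": 0.0,"wy": 0.0,"wz": 0.0},{"tx": 0.017,"ty": 0.0,"tz": 0.006,"wx": 0.0,"wy": 0.0,"wz": 0.0},{"tx": 0.017,"ty": 0.0,"tz": 0.006,"wx": 0.0,"wy": 0.0,"wz": 0.0}]'

```text
time_s: 11.82
position: [0.6322, 0.014, 0.0157]
tcp_rot: [0.656, 0.734, 0.116, -0.129]
contact_force: [-0.6, 0.6, -0.3]
finger_gap: 0.0273
gripper_force: 50.0
```

Call:
apply_moves --commands '[{"tx": 0.002,"ty": 0.0,"tz": 0.0007,"wx": 0.0,"wy": 0.0,"wz": 0.0},{"tx": 0.004,"ty": 0.0,"tz": 0.0014,"wx": 0.0,"wy": 0.0,"wz": 0.0},{"tx": 0.004,"ty": 0.0,"tz": 0.0014,"wx": 0.0,"wy": 0.0,"wz": 0.0}]'

```text
time_s: 12.07
position: [0.632, 0.0161, 0.0157]
tcp_rot: [0.656, 0.734, 0.116, -0.129]
contact_force: [-0.2, 0.3, -0.2]
finger_gap: 0.0275
gripper_force: 50.0
```

```bash
python3 chk.py
```

```text
tcp [0.632  0.016  0.0157] jig [ -0.4 -64.6] F [-0.4 -0.7 -1.4] gap 0.027446968690620674 12.1167
strip 78 [ 1.  40.3] 26.8
strip 116 [ 0.4 14.8] 27.2
strip 192 [  0.4 -34.7] 27.3
strip 230 [  0.2 -58.6] 28.2
```

Call:
apply_moves --commands '[{"tx": 0.002,"ty": 0.0,"tz": 0.0007,"wx": 0.0,"wy": 0.0,"wz": 0.0},{"tx": 0.004,"ty": 0.0,"tz": 0.0014,"wx": 0.0,"wy": 0.0,"wz": 0.0},{"tx": 0.004,"ty": 0.0,"tz": 0.0014,"wx": 0.0,"wy": 0.0,"wz": 0.0}]'

```text
time_s: 12.37
position: [0.6322, 0.0162, 0.0156]
tcp_rot: [0.657, 0.734, 0.115, -0.128]
contact_force: [-0.2, -3.8, -0.8]
finger_gap: 0.0275
gripper_force: 50.0
```

Call:
apply_moves --commands '[{"tx": 0.002,"ty": 0.0,"tz": 0.0007,"wx": 0.0,"wy": 0.0,"wz": 0.0},{"tx": 0.004,"ty": 0.0,"tz": 0.0014,"wx": 0.0,"wy": 0.0,"wz": 0.0},{"tx": 0.004,"ty": 0.0,"tz": 0.0014,"wx": 0.0,"wy": 0.0,"wz": 0.0}]'

```text
time_s: 12.62
position: [0.6323, 0.0163, 0.0155]
tcp_rot: [0.657, 0.734, 0.114, -0.127]
contact_force: [-0.3, -6.2, -0.5]
finger_gap: 0.0274
gripper_force: 50.0
```

The strip butted the end stop with a 6 N reaction, right at the predicted place. Now I'll open the fingers and retract along the tool axis.

Call:
apply_moves --commands '[{"tx": -0.006,"ty": 0.0,"tz": -0.002,"wx": 0.0,"wy": 0.0,"wz": 0.0},{"tx": -0.006,"ty": 0.0,"tz": -0.002,"wx": 0.0,"wy": 0.0,"wz": 0.0},{"tx": -0.006,"ty": 0.0,"tz": -0.002,"wx": 0.0,"wy": 0.0,"wz": 0.0},{"tx": -0.006,"ty": 0.0,"tz": -0.002,"wx": 0.0,"wy": 0.0,"wz": 0.0},{"tx": -0.006,"ty": 0.0,"tz": -0.002,"wx": 0.0,"wy": 0.0,"wz": 0.0}]' --claw 0.55

```text
time_s: 13.03
position: [0.6318, 0.0181, 0.0158]
tcp_rot: [0.656, 0.734, 0.116, -0.13]
contact_force: [0.6, -0.4, 0.6]
finger_gap: 0.0511
gripper_force: 0.0
```

Call:
apply_moves --commands '[{"tx": 0.0,"ty": 0.0,"tz": -0.06,"wx": 0.0,"wy": 0.0,"wz": 0.0},{"tx": 0.0,"ty": 0.0,"tz": -0.13,"wx": 0.0,"wy": 0.0,"wz": 0.0},{"tx": 0.0,"ty": 0.0,"tz": -0.2,"wx": 0.0,"wy": 0.0,"wz": 0.0},{"tx": 0.0,"ty": 0.0,"tz": -0.26,"wx": 0.0,"wy": 0.0,"wz": 0.0},{"tx": 0.0,"ty": 0.0,"tz": -0.26,"wx": 0.0,"wy": 0.0,"wz": 0.0}]'

```text
time_s: 13.45
position: [0.6407, -0.0309, 0.1438]
tcp_rot: [0.657, 0.734, 0.118, -0.124]
contact_force: [1.1, -0.8, 0.7]
finger_gap: 0.0517
gripper_force: 0.0
```

Run:
```python
from plan import *
snapshot("top");snapshot("top");w=snapshot("wrist");st=get_state();print(st["position"],st["tcp_rot"].round(3),st["joint_pos"].round(2),st["finger_gap"],st["time_s"])
o=np.array([.6247,.0802]);Rj=Rz(.12)[:2,:2];im=w["color"].copy()
for (x,y,z) in((-.0375,.034,.042),(-.059,.111,.082),(-.059,.111,.046),(0,-.085,.023),(0,.06,.023),(-.072,.034,.024)):
    u=proj(w,(*(o+Rj@[x,y]),z));print((x,y,z),u.round(0));cv2.circle(im,tuple(map(int,u)),2,(255,0,255),-1)
cv2.imwrite("pics/w5.png",cv2.resize(im,(800,500)))
```

```text
[ 0.63639948 -0.02620364  0.13758751] [ 0.656  0.734  0.116 -0.13 ] [ 0.02  0.77  0.31  1.55 -0.62  1.07  0.74] 0.05206873946929756 13.6
(-0.0375, 0.034, 0.042) [279.  92.]
(-0.059, 0.111, 0.082) [250.  -9.]
(-0.059, 0.111, 0.046) [258.  18.]
(0, -0.085, 0.023) [317. 210.]
(0, 0.06, 0.023) [316.  77.]
(-0.072, 0.034, 0.024) [249. 100.]
```

View pics/w5.png

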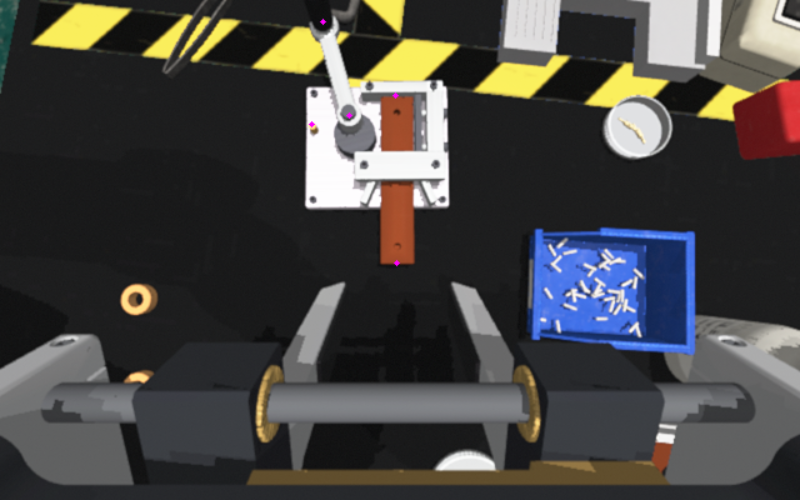

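The picture shows the strip home under the bridge, with its rear end right on the predicted point (396,264). The lever is still open and the knob is at (322,20), where predicted. Next comes the knob approach.

```bash
cat > knob.py <<'E'
from plan import *
O=np.array([.6247,.0802]);RJ=Rz(.12)[:2,:2];PV=O+RJ@[-.0375,.034]
def kn(a):return PV+.08*RJ@[np.cos(1.845+a),np.sin(1.845+a)]
def tcp(a,z,t,dy=None,yaw=.12):
    u=np.array([-np.sin(yaw),np.cos(yaw)]);return (*(kn(a)+u*(.019*np.sin(t)*.8)),z)
E
python3 - <<'E'
from knob import *
for t in(.35,.45,.55):
    q=get_state()["joint_pos"];out=[]
    for a,z in((0,.115),(0,.053),(.3,.053),(.65,.053),(1,.053),(1.3,.053)):
        q,e,m=go(q,np.array(tcp(a,z,t)),tilt(.12,t).as_matrix(),200);out.append((round(e,3),round(m,2),round(cl(q),3)))
    print(t,out,q.round(2))
t=.45;to(tcp(0,.115,t),tilt(.12,t),"above");print(kn(0),kn(1.3))
E
```

```text
0.35 [(np.float64(0.0), np.float64(0.36), np.float64(0.154)), (np.float64(0.0), np.float64(0.28), np.float64(0.153)), (np.float64(0.0), np.float64(0.26), np.float64(0.167)), (np.float64(0.0), np.float64(0.25), np.float64(0.189)), (np.float64(0.0), np.float64(0.26), np.float64(0.214)), (np.float64(0.0), np.float64(0.27), np.float64(0.234))] [-0.1   0.72  0.15  2.02 -0.83  0.63  0.87]
0.45 [(np.float64(0.0), np.float64(0.28), np.float64(0.186)), (np.float64(0.0), np.float64(0.21), np.float64(0.186)), (np.float64(0.0), np.float64(0.19), np.float64(0.2)), (np.float64(0.0), np.float64(0.19), np.float64(0.221)), (np.float64(0.0), np.float64(0.19), np.float64(0.245)), (np.float64(0.0), np.float64(0.21), np.float64(0.265))] [-0.01  0.75  0.11  2.   -0.89  0.7   0.98]
0.55 [(np.float64(0.0), np.float64(0.22), np.float64(0.218)), (np.float64(0.0), np.float64(0.15), np.float64(0.217)), (np.float64(0.0), np.float64(0.14), np.float64(0.231)), (np.float64(0.0), np.float64(0.13), np.float64(0.252)), (np.float64(0.0), np.float64(0.14), np.float64(0.276)), (np.float64(0.0), np.float64(0.17), np.float64(0.295))] [ 0.07  0.79  0.08  1.98 -0.93  0.77  1.07]
above ([0.406, -0.12, 0.196], [0.002, 0.067, -0.005], 'rows', np.float64(5.6)) pred [-0.2   0.7   0.18  1.85 -0.82  0.82  0.7 ] 0.0 marg 0.28 cl 0.186
[0.55267362 0.1833305 ] [0.50400786 0.09961874]
```

Call:
apply_moves --commands '[{"tx": 0.075,"ty": -0.022,"tz": 0.02,"wx": 0.0,"wy": 0.03,"wz": -0.002},{"tx": 0.15,"ty": -0.044,"tz": 0.05,"wx": 0.001,"wy": 0.067,"wz": -0.005},{"tx": 0.22,"ty": -0.065,"tz": 0.09,"wx": 0.002,"wy": 0.067,"wz": -0.005},{"tx": 0.29,"ty": -0.086,"tz": 0.13,"wx": 0.002,"wy": 0.067,"wz": -0.005},{"tx": 0.35,"ty": -0.103,"tz": 0.165,"wx": 0.002,"wy": 0.067,"wz": -0.005}]'

```text
time_s: 14.02
position: [0.5608, 0.162, 0.1182]
tcp_rot: [0.646, 0.729, 0.147, -0.169]
contact_force: [0.2, -0.0, -0.5]
finger_gap: 0.0521
gripper_force: 0.0
```

Run:
```python
from knob import *
snapshot("top");snapshot("top");snapshot("top");w=snapshot("wrist");st=get_state();print(st["position"],st["contact_force"].round(1),st["time_s"])
to(tcp(0,.115,.45),tilt(.12,.45),"above")
im=w["color"].copy()
for z in(.082,.046):
    u=proj(w,(*kn(0),z));print(u);cv2.circle(im,tuple(map(int,u)),2,(255,0,255),-1)
cv2.imwrite("pics/w6.png",cv2.resize(im,(800,500)))
```

```text
[0.56228465 0.16042067 0.11866304] [ 0.1 -0.7 -0.4] 14.2167
above ([0.052, -0.013, 0.033], [-0.003, 0.0, 0.001], 'rows', np.float64(0.8)) pred [-0.2   0.7   0.18  1.85 -0.82  0.82  0.7 ] 0.0 marg 0.28 cl 0.186
[311.29725211 214.805193  ]
[312.4227687  219.85828025]
```

View pics/w6.png

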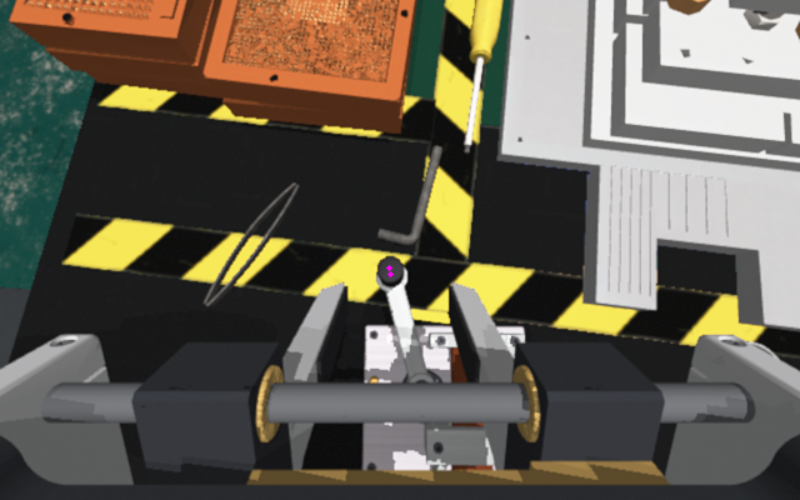

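The knob sits exactly at the predicted points, (390,270), between the open fingers. Now I'll centre on it, descend and close.

Call:
apply_moves --commands '[{"tx": 0.03,"ty": -0.007,"tz": 0.018,"wx": 0.0,"wy": 0.0,"wz": 0.0},{"tx": 0.052,"ty": -0.013,"tz": 0.033,"wx": 0.0,"wy": 0.0,"wz": 0.0},{"tx": 0.052,"ty": -0.013,"tz": 0.033,"wx": 0.0,"wy": 0.0,"wz": 0.0},{"tx": 0.034,"ty": -0.013,"tz": 0.07,"wx": 0.0,"wy": 0.0,"wz": 0.0},{"tx": 0.016,"ty": -0.013,"tz": 0.108,"wx": 0.0,"wy": 0.0,"wz": 0.0}]'

```text
time_s: 14.63
position: [0.5557, 0.1874, 0.0752]
tcp_rot: [0.647, 0.73, 0.149, -0.165]
contact_force: [-0.1, -0.8, 0.4]
finger_gap: 0.0518
gripper_force: 0.0
```

Run:
```python
from knob import *
snapshot("top");snapshot("top");st=get_state();print(st["position"],st["contact_force"].round(1),st["time_s"])
to(tcp(0,.053,.45),tilt(.12,.45),"down")
```

```text
[0.55251706 0.18673971 0.07223517] [-0.6  0.2 -0.4] 14.7333
down ([-0.011, -0.0, 0.037], [-0.002, 0.001, -0.002], 'rows', np.float64(0.5)) pred [-0.16  0.79  0.12  1.88 -0.89  0.71  0.8 ] 0.001 marg 0.21 cl 0.186
```

Call:
apply_moves --commands '[{"tx": -0.006,"ty": 0.0,"tz": 0.018,"wx": 0.0,"wy": 0.0,"wz": 0.0},{"tx": -0.011,"ty": 0.0,"tz": 0.037,"wx": 0.0,"wy": 0.0,"wz": 0.0},{"tx": -0.011,"ty": 0.0,"tz": 0.037,"wx": 0.0,"wy": 0.0,"wz": 0.0},{"tx": -0.011,"ty": 0.0,"tz": 0.037,"wx": 0.0,"wy": 0.0,"wz": 0.0}]'

```text
time_s: 15.07
position: [0.5536, 0.1913, 0.0558]
tcp_rot: [0.647, 0.729, 0.148, -0.167]
contact_force: [-0.3, -0.5, -0.2]
finger_gap: 0.0518
gripper_force: 0.0
```

Call:
apply_moves --commands '[{"tx": 0.0,"ty": 0.0,"tz": 0.0,"wx": 0.0,"wy": 0.0,"wz": 0.0},{"tx": 0.0,"ty": 0.0,"tz": 0.0,"wx": 0.0,"wy": 0.0,"wz": 0.0},{"tx": 0.0,"ty": 0.0,"tz": 0.0,"wx": 0.0,"wy": 0.0,"wz": 0.0},{"tx": 0.0,"ty": 0.0,"tz": 0.0,"wx": 0.0,"wy": 0.0,"wz": 0.0},{"tx": 0.0,"ty": 0.0,"tz": 0.0,"wx": 0.0,"wy": 0.0,"wz": 0.0}]' --claw 0.0 --squeeze 30

```text
time_s: 15.48
position: [0.5538, 0.1913, 0.0562]
tcp_rot: [0.647, 0.729, 0.148, -0.167]
contact_force: [-3.9, -0.1, 1.2]
finger_gap: 0.0217
gripper_force: 2.6
```

```bash
cat > arc.py <<'E'
from knob import *
st=get_state();p=st["position"];k=np.array(tcp(0,.053,.45))[:2]
print(p,st["contact_force"].round(1),st["finger_gap"],st["gripper_force"],st["time_s"],"off",(p[:2]-k).round(4))
A=R.from_quat(st["tcp_rot"])
import sys
off=np.array([*map(float,sys.argv[2:4])]) if len(sys.argv)>2 else p[:2]-k
for a in map(float,sys.argv[1].split(',')):
    t=np.array(tcp(a,.053,.45));t[:2]+=off;t[2]=p[2];print(a,(A.inv().apply(t-p)/.5).round(4))
v=p[:2]-off-(np.array(tcp(0,.053,.45))[:2]-kn(0))-PV;v=RJ.T@v;print("lever angle est",np.arctan2(v[1],v[0])%(2*np.pi)-1.845,np.linalg.norm(v))
E
python3 arc.py .1,.2,.3,.4,.5
```

```text
[0.55376181 0.19125629 0.05616837] [-3.9 -0.1  1.2] 0.02168521292201376 2.5790774077177048 15.4833 off [0.0019 0.0014]
0.1 [-0.0046 -0.0152 -0.0022]
0.2 [-0.0105 -0.0297 -0.0051]
0.3 [-0.0177 -0.0436 -0.0086]
0.4 [-0.0262 -0.0566 -0.0126]
0.5 [-0.0357 -0.0685 -0.0172]
lever angle est 6.661338147750939e-16 0.08000000000000002
```

Call:
apply_moves --commands '[{"tx": 0.0,"ty": 0.0,"tz": 0.0,"wx": 0.0,"wy": 0.0,"wz": 0.0},{"tx": 0.0,"ty": 0.0,"tz": 0.0,"wx": 0.0,"wy": 0.0,"wz": 0.0},{"tx": 0.0,"ty": 0.0,"tz": 0.0,"wx": 0.0,"wy": 0.0,"wz": 0.0}]'

```text
time_s: 15.73
position: [0.5518, 0.1912, 0.056]
tcp_rot: [0.647, 0.73, 0.147, -0.168]
contact_force: [-5.3, -2.0, 5.3]
finger_gap: 0.0174
gripper_force: 30.0
```

```bash
python3 arc.py .1,.2,.3,.4
```

```text
[0.55182572 0.19121819 0.05600062] [-5.3 -2.   5.3] 0.017410490608063205 30.004378259181976 15.7333 off [-0.0001  0.0013]
0.1 [-0.0046 -0.0152 -0.0022]
0.2 [-0.0105 -0.0297 -0.005 ]
0.3 [-0.0177 -0.0436 -0.0084]
0.4 [-0.0262 -0.0566 -0.0125]
lever angle est 6.661338147750939e-16 0.08000000000000002
```

Call:
apply_moves --commands '[{"tx": -0.0046,"ty": -0.0152,"tz": -0.0022,"wx": 0.0,"wy": 0.0,"wz": 0.0},{"tx": -0.0105,"ty": -0.0297,"tz": -0.005,"wx": 0.0,"wy": 0.0,"wz": 0.0},{"tx": -0.0177,"ty": -0.0436,"tz": -0.0084,"wx": 0.0,"wy": 0.0,"wz": 0.0},{"tx": -0.0262,"ty": -0.0566,"tz": -0.0125,"wx": 0.0,"wy": 0.0,"wz": 0.0},{"tx": -0.0262,"ty": -0.0566,"tz": -0.0125,"wx": 0.0,"wy": 0.0,"wz": 0.0}]'

```text
time_s: 16.15
position: [0.5277, 0.1744, 0.0563]
tcp_rot: [0.647, 0.729, 0.149, -0.167]
contact_force: [1.5, 3.3, -2.6]
finger_gap: 0.0174
gripper_force: 30.0
```

```bash
python3 arc.py .4,.5,.6,.7,.8 -.0001 .0013
```

```text
[0.5276967  0.17441665 0.05626634] [ 1.5  3.3 -2.6] 0.01742257020367845 30.001409947872162 16.15 off [-0.0242 -0.0155]
0.4 [-0.0013 -0.0047 -0.0007]
0.5 [-0.0109 -0.0167 -0.0053]
0.6 [-0.0214 -0.0275 -0.0104]
0.7 [-0.0329 -0.0372 -0.016 ]
0.8 [-0.0452 -0.0455 -0.022 ]
lever angle est 0.37086497179875155 0.07913999233601293
```

Call:
apply_moves --commands '[{"tx": -0.01,"ty": -0.0135,"tz": -0.005,"wx": 0.0,"wy": 0.0,"wz": 0.0},{"tx": -0.0205,"ty": -0.0245,"tz": -0.01,"wx": 0.0,"wy": 0.0,"wz": 0.0},{"tx": -0.032,"ty": -0.034,"tz": -0.0155,"wx": 0.0,"wy": 0.0,"wz": 0.0},{"tx": -0.044,"ty": -0.0425,"tz": -0.0215,"wx": 0.0,"wy": 0.0,"wz": 0.0},{"tx": -0.044,"ty": -0.0425,"tz": -0.0215,"wx": 0.0,"wy": 0.0,"wz": 0.0}]'

```text
time_s: 16.57
position: [0.51, 0.1474, 0.0563]
tcp_rot: [0.647, 0.729, 0.149, -0.167]
contact_force: [3.2, 4.6, -2.2]
finger_gap: 0.0176
gripper_force: 30.0
```

```bash
python3 arc.py .8,.9,1.0,1.1,1.2,1.3 -.0001 .0013
```

```text
[0.51002222 0.14742552 0.05632309] [ 3.2  4.6 -2.2] 0.017618199556074767 30.002431869506836 16.5667 off [-0.0419 -0.0425]
0.8 [-0.0008 -0.0039 -0.0004]
0.9 [-0.0138 -0.0108 -0.0067]
1.0 [-0.0273 -0.0163 -0.0133]
1.1 [-0.0413 -0.0202 -0.02  ]
1.2 [-0.0555 -0.0225 -0.0269]
1.3 [-0.0699 -0.0232 -0.0339]
lever angle est 0.7830611027192969 0.07848512019218434
```

Call:
apply_moves --commands '[{"tx": -0.0138,"ty": -0.0085,"tz": -0.0067,"wx": 0.0,"wy": 0.0,"wz": 0.0},{"tx": -0.0273,"ty": -0.014,"tz": -0.0133,"wx": 0.0,"wy": 0.0,"wz": 0.0},{"tx": -0.0413,"ty": -0.018,"tz": -0.02,"wx": 0.0,"wy": 0.0,"wz": 0.0},{"tx": -0.0555,"ty": -0.0205,"tz": -0.0269,"wx": 0.0,"wy": 0.0,"wz": 0.0},{"tx": -0.0555,"ty": -0.0205,"tz": -0.0269,"wx": 0.0,"wy": 0.0,"wz": 0.0}]'

```text
time_s: 16.98
position: [0.503, 0.1164, 0.0562]
tcp_rot: [0.646, 0.729, 0.149, -0.168]
contact_force: [1.9, 5.4, -1.1]
finger_gap: 0.0173
gripper_force: 30.0
```

```bash
python3 arc.py 1.2,1.3 -.0001 .0013
```

```text
[0.50300215 0.11639077 0.05622253] [ 1.9  5.4 -1.1] 0.017341047999770046 29.995862245559692 16.9833 off [-0.0489 -0.0735]
1.2 [-0.0016 -0.0012 -0.0008]
1.3 [-0.0159 -0.0019 -0.0077]
lever angle est 1.1884081513593225 0.07951138364964784
```

Call:
apply_moves --commands '[{"tx": -0.008,"ty": -0.001,"tz": -0.004,"wx": 0.0,"wy": 0.0,"wz": 0.0},{"tx": -0.0165,"ty": -0.0015,"tz": -0.008,"wx": 0.0,"wy": 0.0,"wz": 0.0},{"tx": -0.0165,"ty": -0.0015,"tz": -0.008,"wx": 0.0,"wy": 0.0,"wz": 0.0},{"tx": -0.0165,"ty": -0.0015,"tz": -0.008,"wx": 0.0,"wy": 0.0,"wz": 0.0},{"tx": -0.0165,"ty": -0.0015,"tz": -0.008,"wx": 0.0,"wy": 0.0,"wz": 0.0}]'

```text
time_s: 17.4
position: [0.5028, 0.1085, 0.0562]
tcp_rot: [0.646, 0.73, 0.149, -0.168]
contact_force: [1.4, 8.2, -3.9]
finger_gap: 0.0172
gripper_force: 30.0
```

```bash
python3 arc.py 1.3 -.0001 .0013
python3 - <<'E'
from knob import *
t=snapshot("top");w=snapshot("wrist")
a=cv2.resize(t["color"][170:225,255:330],None,fx=6,fy=6,interpolation=cv2.INTER_CUBIC)
im=w["color"].copy()
for a_,c in((1.16,(255,255,0)),(1.3,(255,0,255)),(1.44,(0,255,0))):
    for r in(.03,.05,.065):
        u=proj(w,(*(PV+(kn(a_)-PV)*r/.08),.042));cv2.circle(im,tuple(map(int,u)),1,c,-1)
b=cv2.resize(im,(800,500))[200:500]
o=np.zeros((300+330,800,3),np.uint8)[:600];o[:300]=b;o[300:600,:450]=a[:300];cv2.imwrite("pics/fin.png",o)
E
```

```text
[0.50281741 0.10851978 0.05623361] [ 1.4  8.2 -3.9] 0.017218063413537557 30.002984404563904 17.4 off [-0.0491 -0.0814]
1.3 [-0.0019  0.0003 -0.0009]
lever angle est 1.2867035251653822 0.08017613048970654
```

View pics/fin.png

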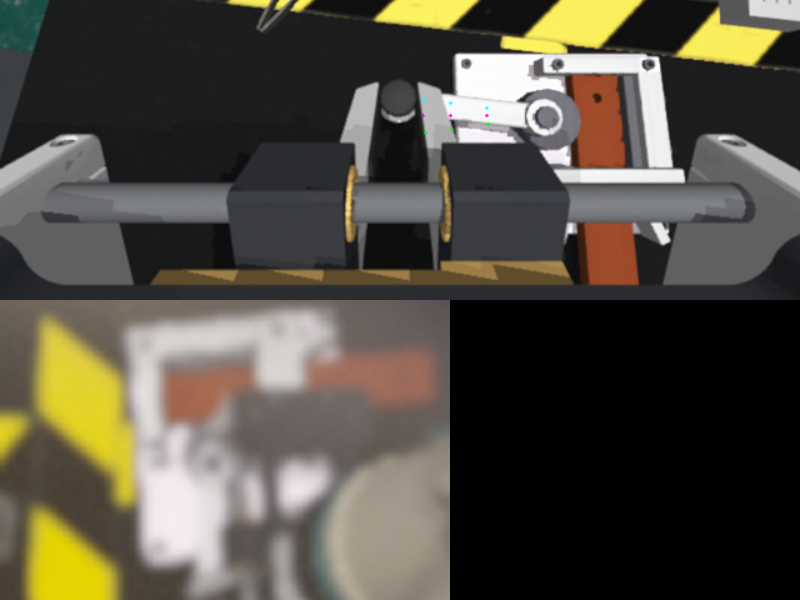

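The wrist view shows the lever from the hub at (547,118) to the knob at (398,97). It lies between the 1.16 and 1.30 marks, so slightly short of highest lift. I'll measure it.

```bash
cat > lev.py <<'E'
from knob import *
w=snapshot("wrist");im=w["color"];g=cv2.cvtColor(im,cv2.COLOR_BGR2GRAY).astype(float);toj=lambda P:RJ.T@(P[:2]-O)
for c in(362,368,375,384,392,400):
    p=g[225:275,c];th=(p.max()+60)/2;print(c,p[2:44:2].astype(int).tolist())
def ang(u,v,z):
    d=toj(onz(w,u,v,z))-[-.0375,.034];return round(np.arctan2(d[1],d[0])%(2*np.pi)-1.845,3),round(np.hypot(*d),4)
if __name__=="__main__":
    d=cv2.inRange(im,(0,0,0),(75,75,75));print("knob guess",ang(318.4,237.6,.082),"hub",toj(onz(w,547/1.25,318/1.25,.046)).round(4))
    for v in(276,278,282,286,290): pass
    m=np.array([[int(g[r,c]) for c in range(300,340,3)] for r in range(220,262,3)]);print(m)
E
python3 lev.py
```

```text
362 [53, 46, 40, 41, 91, 235, 248, 250, 250, 249, 249, 249, 249, 248, 170, 17, 19, 41, 73, 140, 159]
368 [253, 254, 254, 254, 253, 217, 247, 249, 250, 249, 250, 247, 249, 249, 206, 124, 131, 137, 246, 243, 242]
375 [253, 253, 254, 253, 254, 230, 240, 248, 250, 249, 249, 248, 248, 249, 233, 140, 179, 160, 236, 244, 243]
384 [252, 253, 254, 253, 253, 249, 224, 247, 249, 249, 248, 248, 246, 247, 248, 203, 171, 178, 187, 252, 243]
392 [252, 253, 254, 253, 253, 253, 224, 240, 248, 249, 248, 248, 246, 246, 248, 235, 166, 178, 155, 208, 244]
400 [252, 253, 253, 253, 253, 252, 247, 228, 247, 248, 248, 247, 247, 244, 246, 246, 194, 175, 174, 138, 244]
knob guess (np.float64(1.193), np.float64(0.0797)) hub [-0.0356  0.033 ]
[[ 27  29  29  29  30  28  26  28  30  29  28  28  29  30]
 [ 27  30  29  30  29  34  40  37  25  29  28  27  28  28]
 [145  50  29  32  56  63  64  65  60  45  29  49 146  91]
 [186  56  37  60  63  64  65  66  68  65  37  45 187 187]
 [187  41  52  64  65  68  69  70  69  69  61  35 186 186]
 [183  31  60  65  66  70  73  72  71  70  66  31 180 185]
 [166  23  61  66  68  72  73  74  71  71  69  37 159 186]
 [156  30  61  66  68  71  72  73  71  71  67  28 131 186]
 [128  28  51  68  69  71  72  73  71  71  55  24 100 187]
 [ 89  26  81  57  68  70  72  72  73  61  66  23  67 186]
 [ 58  25 120  62  51  61  67  62  52  76 173  20  47 187]
 [ 42  24  46 119 175 128 107 129 164 171  64  21  38 186]
 [ 34  26  13  27 108 156 195 165 138  38  17  22  34 180]
 [ 33  26  14  16  14  14  18  14  18  19  19  21  35 153]]
```

Call:
apply_moves --commands '[{"tx": 0.0,"ty": 0.0,"tz": 0.0,"wx": 0.0,"wy": 0.0,"wz": 0.0},{"tx": 0.0,"ty": 0.0,"tz": 0.0,"wx": 0.0,"wy": 0.0,"wz": 0.0}]' --squeeze 60 --claw 0.0

```text
time_s: 17.72
position: [0.5029, 0.1086, 0.0562]
tcp_rot: [0.646, 0.73, 0.149, -0.168]
contact_force: [2.1, 6.2, -4.5]
finger_gap: 0.0167
gripper_force: 60.0
```

```bash
cat > swing.py <<'E'
from lev import *
st=get_state();p=st["position"];A=R.from_quat(st["tcp_rot"]);print(p.round(4),st["contact_force"].round(1),st["gripper_force"],st["time_s"])
# lever edges by gradient on three columns
for c in(364,370,376,384):
    gr=np.gradient(cv2.GaussianBlur(g,(1,3),0)[:,c]);b=243+np.argmin(gr[243:268]);print(c,"lower edge",b,ang(c,b-9.3,.042))
d=cv2.inRange(g[215:265,300:340],44,80);k=max(cv2.findContours(d,0,1)[0],key=cv2.contourArea);(x,y),r=cv2.minEnclosingCircle(k);print("knob",x+300,y+215,r,ang(x+300,y+215,.082))
for d in(.06,.11,.15):
    Q=R.from_rotvec([0,0,d]);t=np.r_[PV,0]+Q.apply(p-np.r_[PV,0]);print(d,relq(t,Q*A))
E
python3 swing.py | grep -v '\[[0-9]*, [0-9]*, [0-9]*, [0-9]*, [0-9]*, [0-9]*, [0-9]*,'
```

```text
[0.5029 0.1086 0.0562] [ 2.1  6.8 -4.3] 59.9992561340332 17.7667
364 lower edge 255 (np.float64(1.195), np.float64(0.0477))
370 lower edge 255 (np.float64(1.185), np.float64(0.0435))
376 lower edge 256 (np.float64(1.19), np.float64(0.0393))
384 lower edge 257 (np.float64(1.192), np.float64(0.0337))
knob 317.5 240.5 17.33503532409668 (np.float64(1.213), np.float64(0.0801))
0.06 ([-0.009, -0.001, -0.004], [0.017, 0.0, -0.036], 'rows', np.float64(0.5))
0.11 ([-0.016, -0.001, -0.008], [0.032, 0.0, -0.066], 'rows', np.float64(0.9))
0.15 ([-0.022, -0.001, -0.011], [0.044, 0.0, -0.09], 'rows', np.float64(1.2))
```

Lever ≈ 1.19–1.20 rad. I'll turn it a further 0.11, with the tool turning along with the lever so the grip doesn't slide.

Call:
apply_moves --commands '[{"tx": -0.004,"ty": 0.0,"tz": -0.002,"wx": 0.008,"wy": 0.0,"wz": -0.016},{"tx": -0.008,"ty": -0.001,"tz": -0.004,"wx": 0.016,"wy": 0.0,"wz": -0.033},{"tx": -0.012,"ty": -0.001,"tz": -0.006,"wx": 0.024,"wy": 0.0,"wz": -0.05},{"tx": -0.016,"ty": -0.001,"tz": -0.008,"wx": 0.032,"wy": 0.0,"wz": -0.066},{"tx": -0.016,"ty": -0.001,"tz": -0.008,"wx": 0.032,"wy": 0.0,"wz": -0.066}]'

```text
time_s: 18.18
position: [0.5034, 0.1002, 0.0562]
tcp_rot: [0.604, 0.765, 0.139, -0.176]
contact_force: [1.0, 7.5, -4.0]
finger_gap: 0.0161
gripper_force: 60.0
```

```bash
python3 swing.py | grep -v '\[[0-9]*, [0-9]*, [0-9]*, [0-9]*, [0-9]*, [0-9]*, [0-9]*,'
```

```text
[0.5034 0.1002 0.0562] [ 1.1  7.6 -4.3] 59.99829053878784 18.2333
364 lower edge 255 (np.float64(1.295), np.float64(0.0477))
370 lower edge 256 (np.float64(1.3), np.float64(0.0435))
376 lower edge 256 (np.float64(1.288), np.float64(0.0394))
384 lower edge 257 (np.float64(1.288), np.float64(0.0338))
knob 317.5 240.5 17.33503532409668 (np.float64(1.318), np.float64(0.0801))
0.06 ([-0.009, -0.001, -0.004], [0.018, 0.0, -0.036], 'rows', np.float64(0.5))
0.11 ([-0.016, -0.001, -0.008], [0.032, 0.0, -0.066], 'rows', np.float64(0.9))
0.15 ([-0.022, -0.001, -0.011], [0.044, 0.0, -0.09], 'rows', np.float64(1.2))
```

Call:
apply_moves --commands '[{"tx": 0.0,"ty": 0.0,"tz": 0.0,"wx": 0.0,"wy": 0.0,"wz": 0.0},{"tx": 0.0,"ty": 0.0,"tz": 0.0,"wx": 0.0,"wy": 0.0,"wz": 0.0},{"tx": 0.0,"ty": 0.0,"tz": 0.0,"wx": 0.0,"wy": 0.0,"wz": 0.0},{"tx": 0.0,"ty": 0.0,"tz": 0.0,"wx": 0.0,"wy": 0.0,"wz": 0.0},{"tx": 0.0,"ty": 0.0,"tz": 0.0,"wx": 0.0,"wy": 0.0,"wz": 0.0}]'

```text
time_s: 18.65
position: [0.5034, 0.1002, 0.0562]
tcp_rot: [0.605, 0.764, 0.14, -0.176]
contact_force: [2.4, 8.2, -6.0]
finger_gap: 0.0167
gripper_force: 60.0
```

Call:
apply_moves --commands '[{"tx": 0.0,"ty": 0.0,"tz": 0.0,"wx": 0.0,"wy": 0.0,"wz": 0.0},{"tx": 0.0,"ty": 0.0,"tz": 0.0,"wx": 0.0,"wy": 0.0,"wz": 0.0},{"tx": 0.0,"ty": 0.0,"tz": 0.0,"wx": 0.0,"wy": 0.0,"wz": 0.0},{"tx": 0.0,"ty": 0.0,"tz": 0.0,"wx": 0.0,"wy": 0.0,"wz": 0.0},{"tx": 0.0,"ty": 0.0,"tz": 0.0,"wx": 0.0,"wy": 0.0,"wz": 0.0}]'

```text
time_s: 19.07
position: [0.5034, 0.1002, 0.0562]
tcp_rot: [0.605, 0.764, 0.14, -0.176]
contact_force: [2.3, 8.8, -6.0]
finger_gap: 0.0168
gripper_force: 60.0
```

```bash
python3 swing.py | grep -v '\[[0-9]*, [0-9]*, [0-9]*, [0-9]*, [0-9]*, [0-9]*, [0-9]*,'|head -6; python3 -c "
from h import *
st=get_state();print(st['finger_gap'],abs(st['qd']).max())
w=snapshot('wrist');m=cv2.inRange(cv2.cvtColor(w['color'],cv2.COLOR_BGR2HSV),(0,120,60),(14,255,255));m[:,:400]=0;m[:,560:]=0;m[:200]=0
O=np.array([.6247,.0802]);c,s=np.cos(.12),np.sin(.12);J=lambda P:np.array([[c,s],[-s,c]])@(P[:2]-O)*1000
for r in range(222,400,15):
    u=np.where(m[r])[0]
    if len(u)>8:print(r,u.min(),u.max(),J(onz(w,u.min()-.5,r,.023)).round(1),J(onz(w,u.max()+.5,r,.023)).round(1))
"
```

```text
[0.5034 0.1002 0.0562] [ 2.3  8.3 -5.7] 59.99510049819946 19.1167
364 lower edge 255 (np.float64(1.296), np.float64(0.0477))
370 lower edge 256 (np.float64(1.301), np.float64(0.0435))
376 lower edge 256 (np.float64(1.29), np.float64(0.0394))
384 lower edge 257 (np.float64(1.291), np.float64(0.0338))
knob 317.5 240.5 17.33503532409668 (np.float64(1.318), np.float64(0.0801))
0.01688874464439721 0.0015164587753617705
237 459 497 [-11.2  49.5] [18.4 52.8]
252 464 497 [-7.1 38.6] [18.5 41.5]
267 463 497 [-7.6 27.4] [18.5 30.3]
282 458 497 [-11.  16.] [18.5 19.4]
297 459 496 [-10.    5.4] [17.8  8.6]
342 458 496 [ -9.9 -25.8] [ 17.9 -22.6]
357 457 496 [-10.3 -35.8] [ 18.  -32.6]
372 455 497 [-11.5 -45.8] [ 18.7 -42.4]
387 457 496 [ -9.8 -55.3] [ 18.  -52.2]
```

Holding steady: the lever is at about 1.295 rad, the grip is stable, and the strip's far edge is at jig x ≈ 18 mm, so the jaw is pressed back about 2 mm. Handing in.

```bash
python3 -c "
from rig import *
print(hand_in())"
```

```text
the job is handed in; nothing more can be done
None
```

I handed the job in at about 19 s (no verdict came back): the strip is home against the end stop and released, and the gripper is holding the lever at about 1.295 rad (target 1.30), with the strip's far edge measured about 2 mm into the sprung jaw.

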